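# Set up a drip check: bottles on the rail, guard hung, timer set

## Task

Set up the drip check: stand every oil bottle upright on the narrow raised rail of the stand, centred across its width so that none can tip off. Then hang the clear guard leaf on the stand's two pintles, both sockets fully down and its free end in the keeper fork. Last, press the timer's knob fully down, turn it clockwise to its stop while it is down, and let it spring up again; leave the other things on the table where they are.

Things in the scene. Friction and masses are not known exactly. Their poses are not given: they have to be found in the camera images.
- bottle_0: Clear square-shouldered glass oil bottle with a black screw cap, 0.24 kg. Body a cylinder 50 mm in diameter and 75 mm high, cap 29 mm in diameter up to 102 mm. Origin at the centre of its base, z up through the cap. Three to five of the five bottles are there (None if absent); each starts upright on a plywood board, top 110 mm above the table.
- bottle_1: Clear square-shouldered glass oil bottle with a black screw cap, 0.24 kg. Body a cylinder 50 mm in diameter and 75 mm high, cap 29 mm in diameter up to 102 mm. Origin at the centre of its base, z up through the cap. Three to five of the five bottles are there (None if absent); each starts upright on a plywood board, top 110 mm above the table.
- bottle_2: Clear square-shouldered glass oil bottle with a black screw cap, 0.24 kg. Body a cylinder 50 mm in diameter and 75 mm high, cap 29 mm in diameter up to 102 mm. Origin at the centre of its base, z up through the cap. Three to five of the five bottles are there (None if absent); each starts upright on a plywood board, top 110 mm above the table.
- bottle_3: Clear square-shouldered glass oil bottle with a black screw cap, 0.24 kg. Body a cylinder 50 mm in diameter and 75 mm high, cap 29 mm in diameter up to 102 mm. Origin at the centre of its base, z up through the cap. Three to five of the five bottles are there (None if absent); each starts upright on a plywood board, top 110 mm above the table.
- bottle_4: Clear square-shouldered glass oil bottle with a black screw cap, 0.24 kg. Body a cylinder 50 mm in diameter and 75 mm high, cap 29 mm in diameter up to 102 mm. Origin at the centre of its base, z up through the cap. Three to five of the five bottles are there (None if absent); each starts upright on a plywood board, top 110 mm above the table.
- board: Fixed plywood board, 380 mm (x) by 375 mm (y), 12 mm thick, laid on the divided carton; its top face is 110 mm above the table, its origin under its centre. Bottles in the carton stand up beyond its far and right edges.
- stand: Fixed stand on the plywood board. Origin on the board (110 mm above the table) under the middle of the rail; y along the rail, x across it, away from the robot. Base 10 mm thick, 310 mm along y, x -115 to +45 mm. On the robot's side a 20 mm square gate post, 114 mm high, at x -85, y +122; two brackets, one above the other, 18 mm wide, 10 mm thick, reach from it to y +79, each with an upright pintle.
- rail_mid (a point): Middle of the rail's flat top face, 60 mm above the stand's origin, axes as the stand's. The rail is 30 mm wide (x -15 to +15 mm) and 290 mm long (y -145 to +145 mm).
- pintle_low (a point): Foot of the lower pintle, on its bracket's top face, 38 mm above the stand's origin, at stand x -85, y +88 mm. Pin 10 mm in diameter, 16 mm high, upper 7 mm tapering to 3 mm. For the leaf's free end a fork (two plates, 26 mm apart inside, 46 mm above the stand's origin) stands at stand x -85, y -96 mm and keeps the hung leaf closed.
- pintle_high (a point): Foot of the upper pintle, straight above the lower, 111 mm above the stand's origin; same pin. Its bracket (underside at 101 mm) overhangs the lower pintle, so the leaf cannot come straight down from high above: bring it in level from the robot's side, sockets just above the pin tips (leaf 20 to 28 mm above its hung height), then lower it.
- leaf: Guard leaf: upright clear panel in a frame, 180 mm long (x), 10 mm thick (y), 130 mm high, 0.30 kg. Origin at the centre of its underside, z up. Starts standing on the table on two cross feet (110 mm along y, 12 mm high, at x -60 and +60 mm). Two square sockets at its -x end. Pinch its top edge, about x -15 mm. Hung and closed, its +x points along the stand's -y, its underside 18 mm above the stand's origin.
- socket_low (a point): Centre of the lower socket's underside, at leaf x -102.5, y 0, z 20 mm. Socket 25 x 25 mm outside, 20 mm high, square hole 13 x 13 mm. Hung, it lies on pintle_low.
- socket_high (a point): Centre of the upper socket's underside, at leaf x -102.5, y 0, z 93 mm; same socket. Hung, it lies on pintle_high.
- timer: Fixed timer box, 100 x 100 mm and 55 mm high, origin at the centre of its underside, z up; knob on its top, on its vertical centre line.
- knob_grip (a point): Point on the knob's axis at mid-height of its grip bar, 98 mm above the table with the knob up. The bar lies along this point's x: 60 mm long, 16 mm wide (y), 34 mm high (79 to 113 mm over the table), on a disc 64 mm across. It turns and sinks with the knob.
- timer_press (a joint): Push of the knob, m: 0 = up, 0.010 = fully down. Spring: 3 N at the top, 8 N at the bottom. The knob is locked against turning until it is pressed more than 6.5 mm.
- timer_knob (a joint): Turn of the knob, rad: 0 at the start, grows clockwise seen from above, to its stop at 1.40 (80 degrees). It stays where it is left.
- tape_ring: Bystander: roll of masking tape, 98 mm across, 25 mm high, origin under its centre. Not to be moved.
- roll: Bystander: roll of labels, 60 mm across, 74 mm high, standing, origin under its centre. Not to be moved.
- tin: Bystander: white round tin, 90 mm across, 32 mm high, origin under its centre. Not to be moved.
There are look-alikes about, which are no part of the job. Leave any red look-alike of the bottle_3 alone.

How it is judged:
By the outcome, as a careful person would: the job done as asked, in the order asked, and still so for the second after the job is handed in, with the robot touching nothing.
Of bottle_0, bottle_1, bottle_2, bottle_3, bottle_4 only 3 to 5 are there at a start; the rules pass over those that are not, and their reading is None.
At some moment in a run one of leaf may be knocked a few centimetres aside while the robot is not near it.
Once in a run the grip may slacken for a moment while it holds something.
It also fails if it takes over 210 s, if anything falls off the work surface, if the arm or the gripper's body presses on something with over 40 N, if the wrist force passes 120 N, or if a joint passes its speed limit or range.

## Robot

A 6-joint arm with a two-finger parallel gripper is mounted at the origin on a cart in front of the work surface, level with it; the furniture and walls round the work are solid. World frame = base frame: x ahead of the robot, y to its left, z up, the work surface at z = 0. Lengths are in m, angles in rad, forces in N, time in s.
With the tool pointing down it reaches from about 0.35 to 0.975 m from the base axis. Payload 4.9 kg.
Tool frame: the origin (TCP) lies between the finger pads; the fingertips stand 22 mm ahead of it and the grasp point (between the pads) lies 3 mm ahead of it; z points along the fingers, y is the line along which they close (so a half turn about z gives the same grasp; the last joint's range is limited). The gripper opens to 85 mm and grips with 20 to 120 N. Pads are 22 mm wide; open, the fingers measure 114 mm over their backs; the gripper's body (76 mm by 85 mm) begins 54 mm behind the grasp point. The pads swing forward as they close: fully open they stand 13 mm farther back than shut.
Start: joints at [-1.328, 0.053, 1.613, -0, 1.476, -0.119], TCP at [0.221, -0.585, 0.225] pointing down, gripper open.
Joint ranges: [-3.01, 3.01], [-1.01, 2.22], [0.06, 2.58], [-1.02, 4.17], [0.09, 2.62], [-3.14, 3.14]. Speed limits (rad/s): [2.57, 2.57, 3.14, 3.14, 3.14, 3.14].

## Interface

Orientations are given as a unit quaternion [w, x, y, z].
In Python, from plant import state, grab_frame, get_calibration, job_done, recognise, regions_of gives the robot as it stands.
- The arm moves only by the tool apply_moves, never from a script. Its argument "targets" is a list of rows, each an object with "translation": the shift along the tool's x, y, z normalised to -1 to 1, where 1 is 100 mm, a list of three; "twist": the turn about the tool's z normalised to -1 to 1, where 1 is 0.1 rad; "hand": the opening, from 0 (shut) to 1 (fully open). A call has 1 to 8 rows; each row shifts and turns the commanded pose from where the row before left it, along the tool's axes as they then stand; what a row does not reach is not made up. A row lasts 1/10 s, in which the tool goes at most 50 mm and 8.59 degrees, less where a joint would pass 70% of its speed; a pose out of reach is approached as far as the arm can. A call with a number of a shift or a turn outside -1 to 1 is refused whole. A call with a gripper value outside its range is refused whole. The fingers move at their own pace and stop on an object; the grip force is fixed at half the most. Time passes only in rows, so rows that do not move let the fingers close. It gives the time, the measured TCP pose, the force, the opening and the grip force at its end, in the units of the state.
- state(): the state, without advancing time (a new reading comes with each control period).
- grab_frame(name): name is "scene" or "top" or "wrist"; returns the picture (384x512x3 uint8, red, green, blue); there is no depth.
- get_calibration(name): a dict with "camera_matrix" (3x3 intrinsics, pixels), "pose" (4x4, takes a point from camera to world coordinates). Camera axes: x right, y up, looking along -z (the intrinsics and any distortion apply to the point x, -y, -z); pixel columns grow to the right and rows downward; lengths in m; the calibration is good to about 2 mm. A picture is of the moment at which its call begins: read the wrist's pose just before it. get_calibration takes no time and is no camera call; for the wrist camera it gives the pose at the moment of the call.
- job_done(): hands the job in; it is judged then, once.
Trained networks look in the newest picture that a camera, given by its name, has taken for a name from the list of things; names that differ only in an ending like _2 or _b are one class to them, and where a whole thing is asked for, a point or a joint stands for the part that bears it (a point fixed in the world has none). Each returns a list of dicts, best first, with "score" (0 to 1); they miss things now and then, are a little off and sometimes report something else, mostly with a low value. They report only what shows in the picture. A call takes as long as a camera call. They do not tell look-alikes from the thing itself.
- recognise(camera, query): "point" ([x, y, z] in m, in world coordinates, good to about 4 mm: the middle of the surface that is visible of it).
- regions_of(camera, query): "pixels" (384x512 bool, what is visible of it).
The state is a dict: "time": time; "joint_pos": joint angles; "joint_vel": joint speeds; "joint_efforts": joint torques, N m; "tool_pos": TCP position; "tool_rot": TCP orientation; "contact_force": force on the tool from outside, world axes, zero at the start; "ft_torque": the same for the moment, N m; "gripper_width": opening from 0.0 (shut) to 1.0 (fully open); "grasp_force": force on a finger pad.
Only numpy, scipy, OpenCV 4.12 (cv2) and the standard library are available. Lean on these libraries where they do the work, as an engineer would, in place of code of your own. Each camera call takes 0.05 s, during which the arm holds its last target. There are 200 camera calls.

## Working session

There is one attempt and no reset: what is moved stays moved. The work goes in short steps, Python scripts to look and compute and a tool call to move; the robot and the scene stay as the last step left them, time stands still between calls to the robot, and variables do not carry over. Pictures are saved under pics/ and viewed, at most 14 in all, crops included, and the job is handed in when it is done.

Besides the shell and the picture viewer there is one more tool, called by a JSON object that holds its "fn" and its "kwargs". apply_moves: Moves the arm, as the interface text tells. Its arguments: {"type":"object","properties":{"targets":{"type":"array"}},"required":["targets"]}

```bash
mkdir -p pics; ls
python3 - <<'E'
from plant import *
import cv2,numpy as np
s=state();print({k:np.round(v,3) for k,v in s.items()})
for n in("scene","top","wrist"):
    f=grab_frame(n);cv2.imwrite(f"pics/{n}0.png",f[:,:,::-1]);c=get_calibration(n);print(n,np.round(c["camera_matrix"],1).tolist(),np.round(c["pose"],3).tolist(),c.keys())
    if n!="wrist":
        for q in("bottle_0","stand","leaf","timer","knob_grip","tape_ring","roll","tin","socket_high","pintle_high","pintle_low","rail_mid"):
            try:print(n,q,[(round(d["score"],2),np.round(d["point"],3).tolist()) for d in recognise(n,q)])
            except Exception as e:print(q,e)
E
```

```text
pics
{'time': np.float64(0.0), 'joint_pos': array([-1.328,  0.053,  1.614,  0.   ,  1.476, -0.119]), 'joint_vel': array([ 0.001, -0.001, -0.001, -0.   ,  0.   , -0.001]), 'joint_efforts': array([ 1.0000e-03, -3.9368e+01, -3.7018e+01, -0.0000e+00,  7.0000e-03,
        0.0000e+00]), 'tool_pos': array([ 0.221, -0.584,  0.224]), 'tool_rot': array([-0.001,  0.984,  0.18 , -0.   ]), 'contact_force': array([-0.284, -0.154, -0.158]), 'ft_torque': array([-0.014, -0.014, -0.005]), 'grasp_force': np.float64(0.0), 'gripper_width': np.float64(1.001)}
scene [[354.1, 0.0, 262.2], [0.0, 354.1, 189.4], [0.0, 0.0, 1.0]] [[-0.673, 0.282, -0.684, -0.412], [-0.739, -0.275, 0.614, 0.857], [-0.015, 0.919, 0.394, 0.69], [0.0, 0.0, 0.0, 1.0]] dict_keys(['camera_matrix', 'pose'])
scene bottle_0 [(0.81, [0.418, -0.018, 0.167]), (0.78, [0.41, 0.119, 0.167]), (0.77, [0.402, 0.059, 0.162]), (0.76, [0.415, 0.47, 0.052]), (0.55, [0.388, 0.19, 0.166])]
scene stand [(0.82, [0.578, 0.162, 0.129])]
scene leaf [(0.68, [0.469, 0.356, 0.073])]
scene timer [(0.31, [0.422, -0.017, 0.168])]
scene knob_grip []
scene tape_ring
[... 883 characters left out ...]
7, 0.355, 0.05]), (0.22, [0.427, -0.03, 0.187])]
top timer [(0.7, [0.483, -0.452, 0.055])]
top knob_grip [(0.69, [0.488, -0.453, 0.078]), (0.3, [0.488, 0.358, 0.046])]
top tape_ring [(0.66, [0.668, 0.369, 0.026])]
top roll [(0.75, [0.594, 0.498, 0.055])]
top tin [(0.58, [0.634, -0.491, 0.033])]
top socket_high [(0.77, [0.489, 0.354, 0.046])]
top pintle_high [(0.58, [0.578, 0.078, 0.124])]
top pintle_low [(0.93, [0.58, 0.083, 0.121])]
top rail_mid [(0.74, [0.578, 0.078, 0.12])]
wrist [[316.1, 0.0, 255.1], [0.0, 316.1, 188.5], [0.0, 0.0, 1.0]] [[0.354, 0.903, 0.244, 0.284], [-0.935, 0.342, 0.093, -0.562], [0.001, -0.261, 0.965, 0.374], [0.0, 0.0, 0.0, 1.0]] dict_keys(['camera_matrix', 'pose'])
```

View pics/scene0.png

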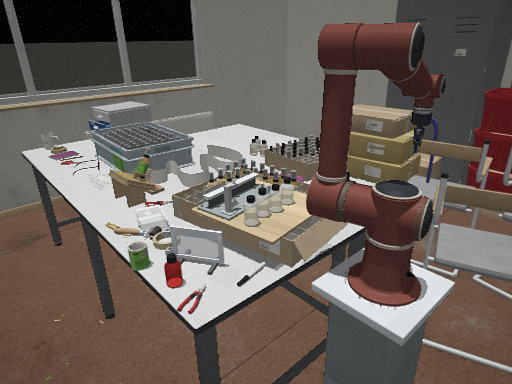

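View pics/top0.png

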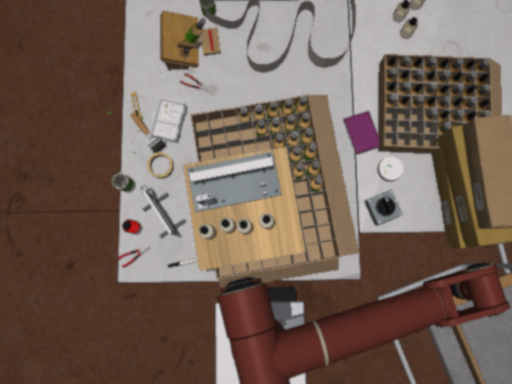

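Scene: four candidate bottles on the board at top pixels (206,230), (227,224), (245,226), (267,220). Red look-alike at top (132,226) / scene (173,270), off the board. The carton bottles at the far/right of the board are not part of the job. The leaf is at top (160,210), the timer at (384,207), and the stand at (235,180) with its post on the left. I'll raise the arm and bring the wrist camera over the board.

{"fn": "apply_moves", "kwargs": {"targets": [{"translation": [0,0,-0.3],"twist": -1,"hand": 1},{"translation": [0,0,-0.3],"twist": -1,"hand": 1},{"translation": [0,0,-0.3],"twist": -1,"hand": 1},{"translation": [0,0,-0.3],"twist": -1,"hand": 1},{"translation": [0,0,-0.3],"twist": -1,"hand": 1},{"translation": [0,0,-0.3],"twist": -1,"hand": 1},{"translation": [0,0,-0.2],"twist": -1,"hand": 1}]}}

```text
time: 2.05
tool_pos: [0.2213, -0.5848, 0.4279]
tool_rot: [0.002, 0.861, 0.508, -0.0]
contact_force: [0.4, -0.0, -0.3]
gripper_width: 0.999
grasp_force: 0.0
```

{"fn": "apply_moves", "kwargs": {"targets": [{"translation": [0,0,0],"twist": -1,"hand": 1},{"translation": [0,0,0],"twist": -1,"hand": 1},{"translation": [0,0,0],"twist": -1,"hand": 1},{"translation": [0,0,0],"twist": -1,"hand": 1},{"translation": [0,0,0],"twist": -1,"hand": 1},{"translation": [0,0,0],"twist": -1,"hand": 1},{"translation": [0,0,0],"twist": -0.9,"hand": 1}]}}

```text
time: 2.75
tool_pos: [0.2212, -0.5845, 0.4249]
tool_rot: [-0.0, 0.639, 0.769, 0.0]
contact_force: [0.4, 0.3, 0.2]
gripper_width: 1.001
grasp_force: 0.0
```

{"fn": "apply_moves", "kwargs": {"targets": [{"translation": [0.34,0.22,0],"twist": 0,"hand": 1},{"translation": [0.34,0.22,0],"twist": 0,"hand": 1},{"translation": [0.34,0.22,0],"twist": 0,"hand": 1},{"translation": [0.34,0.22,0],"twist": 0,"hand": 1},{"translation": [0.34,0.22,0],"twist": 0,"hand": 1},{"translation": [0.34,0.22,0],"twist": 0,"hand": 1},{"translation": [0.34,0.22,0],"twist": 0,"hand": 1},{"translation": [0.34,0.22,0],"twist": 0,"hand": 1}]}}

```text
time: 3.55
tool_pos: [0.3456, -0.2837, 0.4251]
tool_rot: [0.0, 0.64, 0.768, -0.0]
contact_force: [1.2, 0.6, -0.3]
gripper_width: 1.001
grasp_force: 0.0
```

{"fn": "apply_moves", "kwargs": {"targets": [{"translation": [0.34,0.22,0],"twist": 0,"hand": 1},{"translation": [0.34,0.22,0],"twist": 0,"hand": 1},{"translation": [0.34,0.22,0],"twist": 0,"hand": 1},{"translation": [0.34,0.22,0],"twist": 0,"hand": 1},{"translation": [0.34,0.22,0],"twist": 0,"hand": 1},{"translation": [0.34,0.22,0],"twist": 0,"hand": 1},{"translation": [0.34,0.22,0],"twist": 0,"hand": 1},{"translation": [0,0,0],"twist": 0,"hand": 1}]}}

```text
time: 4.35
tool_pos: [0.4547, -0.0198, 0.4248]
tool_rot: [-0.0, 0.638, 0.77, 0.001]
contact_force: [-0.4, -0.2, 0.3]
gripper_width: 1.0
grasp_force: 0.0
```

```bash
cat > lib.py <<'E'
from plant import *
import cv2,numpy as np
from scipy.spatial.transform import Rotation as R
def shot(n,name,scale=1):
    c=get_calibration(n);f=grab_frame(n)
    np.savez(f"pics/{name}.npz",K=c["camera_matrix"],T=c["pose"],img=f)
    cv2.imwrite(f"pics/{name}.png",f[:,:,::-1]);return load(name)
def load(name):
    d=np.load(f"pics/{name}.npz");return d["K"],d["T"],d["img"]
def proj(v,P):
    K,T=v[:2];p=(np.atleast_2d(P)-T[:3,3])@T[:3,:3];return np.c_[K[0,2]+K[0,0]*p[:,0]/-p[:,2],K[1,2]+K[1,1]*-p[:,1]/-p[:,2]]
def ray(v,uv):
    K,T=v[:2];d=T[:3,:3]@np.array([(uv[0]-K[0,2])/K[0,0],-(uv[1]-K[1,2])/K[1,1],-1]);return T[:3,3],d/np.linalg.norm(d)
def atz(v,uv,z):
    o,d=ray(v,uv);return o+d*(z-o[2])/d[2]
def tri(obs):
    A=np.zeros((3,3));b=np.zeros(3)
    for v,uv in obs:
        o,d=ray(v,uv);M=np.eye(3)-np.outer(d,d);A+=M;b+=M@o
    return np.linalg.solve(A,b)
def pose():
    s=state();q=s["tool_rot"];r=R.from_quat([q[1],q[2],q[3],q[0]]).as_matrix()
    return np.array(s["tool_pos"]),r,np.arctan2(r[1,0],r[0,0]),s
def go(*pts,frm=None):
    """print shifts in tool axes (units of 100 mm) chained from the measured pose"""
    p,r,y,s=pose()
    print("tcp",p.round(4),"yaw",round(y,4),"F",np.round(s["contact_force"],1),"w",round(float(s["gripper_width"]),3),"g",round(float(s["grasp_force"]),1),"t",round(float(s["time"]),1))
    for t in pts:
        t=np.array(t,float);print(t[:3].round(4),"shift/100mm",(r.T@(t[:3]-p)*10).round(3));p=t[:3]
E
python3 - <<'E'
from lib import *
go();print(state()["joint_pos"])
v=shot("wrist","w1")
E
```

```text
tcp [ 0.4547 -0.0198  0.4248] yaw 1.7585 F [-0.4 -0.2  0.3] w 1.0 g 0.0 t 4.3
[-2.08034338e-01 -3.92808693e-01  1.68006847e+00  1.35294964e-03
  1.85459004e+00 -3.95319855e-01]
```

View pics/w1.png

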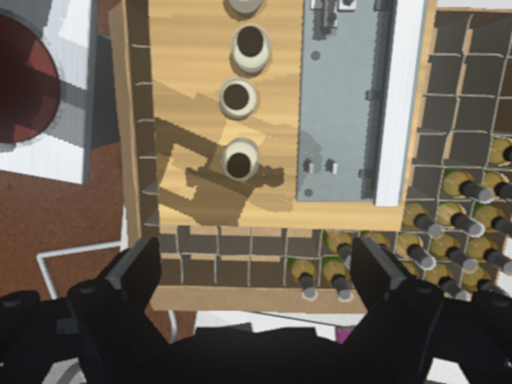

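The wrist view shows four bottle caps, at pixels (250,42), (238,97), (239,160) and one cut off at the top. The rail is the white bar at u≈400 and the keeper fork is at (320,167). I'll shift toward +y for the second view.

{"fn": "apply_moves", "kwargs": {"targets": [{"translation": [0.35,0,0],"twist": 0,"hand": 1},{"translation": [0.35,0,0],"twist": 0,"hand": 1},{"translation": [0.35,0,0],"twist": 0,"hand": 1},{"translation": [0.35,0,0],"twist": 0,"hand": 1},{"translation": [0,0,0],"twist": 0,"hand": 1},{"translation": [0,0,0],"twist": 0,"hand": 1}]}}

```text
time: 5.0
tool_pos: [0.4288, 0.1137, 0.4251]
tool_rot: [0.0, 0.64, 0.768, -0.0]
contact_force: [0.2, 0.4, -1.3]
gripper_width: 0.996
grasp_force: 0.0
```

Run:
```python
from lib import *
go()
v=shot("wrist","w2")
for q in("bottle_0","stand"):print(q,[(round(d["score"],2),np.round(d["point"],3).tolist()) for d in recognise("wrist",q)])
cv2.imwrite("pics/w2c.png",cv2.resize(v[2][:290,150:470],None,fx=2,fy=2,interpolation=cv2.INTER_CUBIC)[:,:,::-1])
```

```text
tcp [0.4288 0.1137 0.4251] yaw 1.7518 F [ 0.2  0.4 -1.3] w 0.996 g 0.0 t 5.0
bottle_0 [(0.81, [0.439, -0.013, 0.188]), (0.65, [0.407, 0.18, 0.185]), (0.63, [0.418, 0.058, 0.184]), (0.61, [0.425, 0.116, 0.187])]
stand [(0.75, [0.568, 0.12, 0.117])]
```

View pics/w2c.png

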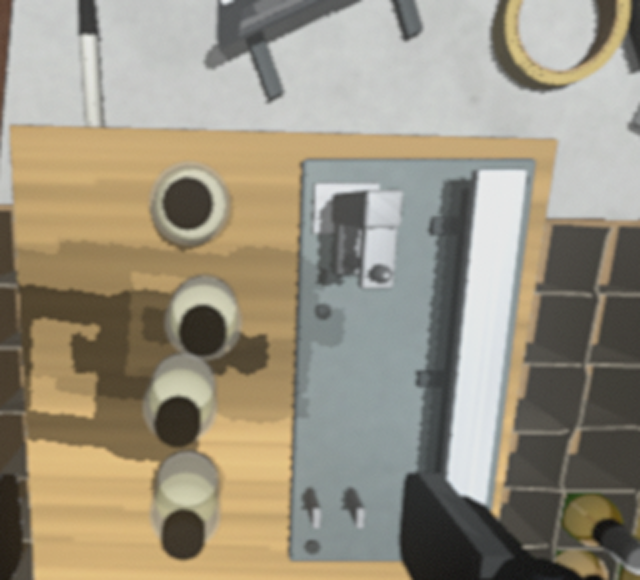

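```bash
cat > fit.py <<'E'
from lib import *
from scipy.optimize import least_squares
v1,v2=load("w1"),load("w2")
S={"rA":(-.015,.145,.06),"rB":(.015,.145,.06),"rC":(-.015,-.145,.06),"rD":(.015,-.145,.06),"bA":(-.115,.155,.01),"bB":(.045,.155,.01),"bC":(-.115,-.155,.01),"pt":(-.085,.088,.127)}
obs=[(v2,"rA",(388,85.5)),(v2,"rB",(413.5,85.5)),(v2,"bA",(301.5,80)),(v2,"bB",(417.5,80)),(v2,"bC",(295.5,280)),(v2,"pt",(340,135)),
(v1,"rC",(375,205)),(v1,"rD",(397,206)),(v1,"bC",(296,201))]
def W(p,q):
    c,s=np.cos(p[2]),np.sin(p[2]);return np.array([p[0]+c*q[0]-s*q[1],p[1]+s*q[0]+c*q[1],p[3]+q[2]])
f=lambda p:np.concatenate([proj(v,W(p,S[k]))[0]-uv for v,k,uv in obs])
r=least_squares(f,[.62,.08,.18,.11],loss="soft_l1");print(r.x.round(4));print(f(r.x).reshape(-1,2).round(1).tolist())
p3=least_squares(lambda q:f([*q,.11]),[.62,.08,.18],loss="soft_l1").x;print(p3.round(4))
th=np.linspace(0,6.28,40)
def cap(v,b):
    P=np.vstack([np.c_[b[0]+.0145*np.cos(th),b[1]+.0145*np.sin(th),0*th+z] for z in(b[2]+.102,b[2]+.08)])
    m=cv2.moments(cv2.convexHull(proj(v,P).astype(np.float32)));return np.array([m["m10"]/m["m00"],m["m01"]/m["m00"]])
def dark(v,b,r=16):
    u=cap(v,b).astype(int);g=v[2].max(2).astype(int);m=np.zeros(g.shape,np.uint8);cv2.circle(m,tuple(int(i) for i in u),r,1,-1)
    _,l,st,c=cv2.connectedComponentsWithStats(((g<62)&(m>0)).astype(np.uint8));k=1+st[1:,4].argmax();return c[k],st[k,4]
if __name__=="__main__":
  for g in[(.439,-.013),(.418,.058),(.425,.116),(.407,.18)]:
    b=np.array([*g,.11]);ob=[]
    for v in(v1,v2):
        u=cap(v,b)
        if u[1]>14:
            c,a=dark(v,b);ob.append((v,c));print(u.round(1),c.round(1),a,end=" ")
    g2=lambda b:np.concatenate([cap(v,b)-c for v,c in ob])
    e=least_squares(g2,b).x if len(ob)>1 else None
    e2=least_squares(lambda q:g2([*q,.11]),g).x;print("\n",e if e is None else e.round(4),e2.round(4))
E
python3 fit.py
```

```text
[0.6167 0.088  0.1841 0.1047]
[[0.1, -0.2], [-1.1, -0.3], [0.0, -0.2], [0.1, -0.6], [-0.8, -0.2], [2.6, 2.9], [-0.2, 0.4], [-0.2, -0.5], [0.4, 0.2]]
[0.6147 0.0883 0.1845]
[242.4 152. ] [239.5 160.4] 193 [244.6 255.9] [242.8 260.6] 95 
 [ 0.4378 -0.0253  0.1002] [ 0.4377 -0.0221]Traceback (most recent call last):
  File "fit.py", line 25, in <module>
    c,a=dark(v,b);ob.append((v,c));print(u.round(1),c.round(1),a,end=" ")
        ~~~~^^^^^
  File "fit.py", line 18, in dark
    _,l,st,c=cv2.connectedComponentsWithStats(((g<62)&(m>0)).astype(np.uint8));k=1+st[1:,4].argmax();return c[k],st[k,4]
                                                                                   ~~~~~~~~~~~~~~~^^
ValueError: attempt to get argmax of an empty sequence
```

Run:
```python
from fit import *
for n,o in dict(A=[(v2,(243.5,101.5))],B=[(v2,(251,165)),(v1,(250,42))],C=[(v2,(238.5,210.5)),(v1,(238,97))],D=[(v2,(241.5,267)),(v1,(239,161))]).items():
    g=lambda b:np.concatenate([cap(v,b)-c for v,c in o])
    e2=least_squares(lambda q:g([*q,.11]),(.42,.1)).x
    print(n,least_squares(g,(.42,.1,.11)).x.round(4) if len(o)>1 else "",e2.round(4))
p=[.6152,.088,.184,.11]
for y in(.105,.035,-.035,-.105):print("slot",y,W(p,(0,y,.06)).round(4))
```

```text
[0.6167 0.088  0.1841 0.1047]
[[0.1, -0.2], [-1.1, -0.3], [0.0, -0.2], [0.1, -0.6], [-0.8, -0.2], [2.6, 2.9], [-0.2, 0.4], [-0.2, -0.5], [0.4, 0.2]]
[0.6147 0.0883 0.1845]
A  [0.405  0.1767]
B [0.426  0.1059 0.1072] [0.426  0.1059]
C [0.4223 0.0468 0.1089] [0.4224 0.047 ]
D [ 0.4371 -0.0219  0.1236] [ 0.4372 -0.0266]
slot 0.105 [0.596  0.1912 0.17  ]
slot 0.035 [0.6088 0.1224 0.17  ]
slot -0.035 [0.6216 0.0536 0.17  ]
slot -0.105 [ 0.6344 -0.0152  0.17  ]
```

The bottles and stand were measured from two views, with heights within 1 cm of those stated. I'm choosing the four clear bottles on the board. First is bottle A at (0.405, 0.176).

{"fn": "apply_moves", "kwargs": {"targets": [{"translation": [0.33,-0.07,0],"twist": 0,"hand": 1},{"translation": [0.32,-0.07,0],"twist": 0,"hand": 1},{"translation": [0,0,0.4],"twist": 0,"hand": 1},{"translation": [0,0,0.4],"twist": 0,"hand": 1},{"translation": [0,0,0.4],"twist": 0,"hand": 1},{"translation": [0,0,0],"twist": 0,"hand": 1},{"translation": [0,0,0],"twist": 0,"hand": 1}]}}

```text
time: 5.85
tool_pos: [0.4036, 0.1749, 0.3052]
tool_rot: [-0.0, 0.641, 0.768, -0.0]
contact_force: [-0.1, 0.4, -0.7]
gripper_width: 1.0
grasp_force: 0.0
```

Run:
```python
from lib import *
go((.404,.175,.178))
v=shot("wrist","w3")
print([(round(d["score"],2),np.round(d["point"],3).tolist()) for d in recognise("wrist","bottle_0")])
cv2.imwrite("pics/w3c.png",v[2][:,100:420,::-1])
```

```text
tcp [0.4036 0.1749 0.3052] yaw 1.7501 F [-0.1  0.4 -0.7] w 1.0 g 0.0 t 5.8
[0.404 0.175 0.178] shift/100mm [1.000e-03 5.000e-03 1.272e+00]
[(0.88, [0.415, 0.062, 0.184]), (0.67, [0.406, 0.187, 0.186]), (0.66, [0.421, 0.119, 0.186]), (0.54, [0.455, -0.009, 0.132])]
```

View pics/w3c.png

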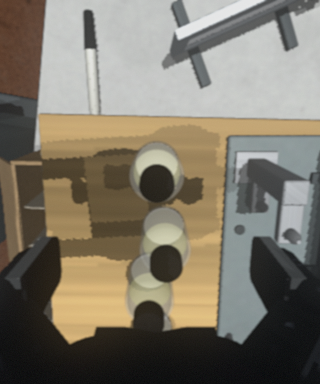

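Run:
```python
from fit import *
v3=load("w3")
for n,o in dict(A=[(v2,(243.5,101.5)),(v3,(257,184))],B=[(v2,(251,165)),(v1,(250,42)),(v3,(266,263))]).items():
    g=lambda b:np.concatenate([cap(v,b)-c for v,c in o])
    r=least_squares(g,(.42,.1,.11));print(n,r.x.round(4),r.fun.round(1))
print(proj(v3,[[.4036,.1749,.305]]),proj(v3,[[.4036,.1749,.212]]))
```

```text
[0.6167 0.088  0.1841 0.1047]
[[0.1, -0.2], [-1.1, -0.3], [0.0, -0.2], [0.1, -0.6], [-0.8, -0.2], [2.6, 2.9], [-0.2, 0.4], [-0.2, -0.5], [0.4, 0.2]]
[0.6147 0.0883 0.1845]
A [0.4053 0.1767 0.1117] [ 0.2  0.  -0.1 -0. ]
B [0.4262 0.106  0.1088] [ 0.2  0.3  0.2 -0.2 -0.2 -0.1]
[[253.95517764 235.32360153]] [[254.41289948 187.86429689]]
```

The close crop confirms a clear bottle with a black cap at full-image pixel (257,184). Two views put it at (0.405, 0.177) with its base at 0.112. Descending and gripping.

{"fn": "apply_moves", "kwargs": {"targets": [{"translation": [0.02,0.01,0.4],"twist": 0,"hand": 1},{"translation": [0,0,0.4],"twist": 0,"hand": 1},{"translation": [0,0,0.3],"twist": 0,"hand": 1},{"translation": [0,0,0.17],"twist": 0,"hand": 1},{"translation": [0,0,0],"twist": 0,"hand": 1},{"translation": [0,0,0],"twist": 0,"hand": 0},{"translation": [0,0,0],"twist": 0,"hand": 0},{"translation": [0,0,0],"twist": 0,"hand": 0}]}}

```text
time: 6.75
tool_pos: [0.4053, 0.1781, 0.1803]
tool_rot: [0.001, 0.64, 0.768, 0.002]
contact_force: [-0.1, 0.1, -0.3]
gripper_width: 0.514
grasp_force: 0.0
```

{"fn": "apply_moves", "kwargs": {"targets": [{"translation": [0,0,0],"twist": 0,"hand": 0},{"translation": [0,0,0],"twist": 0,"hand": 0},{"translation": [0,0,0],"twist": 0,"hand": 0},{"translation": [0,0,0],"twist": 0,"hand": 0}]}}

```text
time: 7.15
tool_pos: [0.4046, 0.178, 0.1795]
tool_rot: [0.001, 0.64, 0.768, 0.001]
contact_force: [-1.8, 0.1, 5.3]
gripper_width: 0.32
grasp_force: 59.0
```

```bash
python3 -c "
from lib import *
p=pose()[0];go((.405,.177,p[2]),(.405,.177,.325),(.596,.1912,.325),(.596,.1912,p[2]+.061))"
```

```text
tcp [0.4046 0.178  0.1795] yaw 1.7519 F [-1.8  0.1  5.3] w 0.32 g 59.0 t 7.2
[0.405  0.177  0.1795] shift/100mm [-0.011  0.002  0.   ]
[0.405 0.177 0.325] shift/100mm [ 0.     0.003 -1.455]
[0.596  0.1912 0.325 ] shift/100mm [-0.204  1.904  0.004]
[0.596  0.1912 0.2405] shift/100mm [-0.    -0.002  0.845]
```

Run:
```python
from lib import *
v=shot("wrist","w4");s=shot("scene","s4")
print(proj(v,[[.4046,.178,.17]]),proj(s,[[.405,.178,.17]]))
a=cv2.resize(v[2][80:380,100:420],(640,600));cv2.imwrite("pics/w4c.png",a[:,:,::-1])
```

```text
[[253.8375131  228.40958053]] [[250.21952137 207.59918538]]
```

View pics/w4c.png

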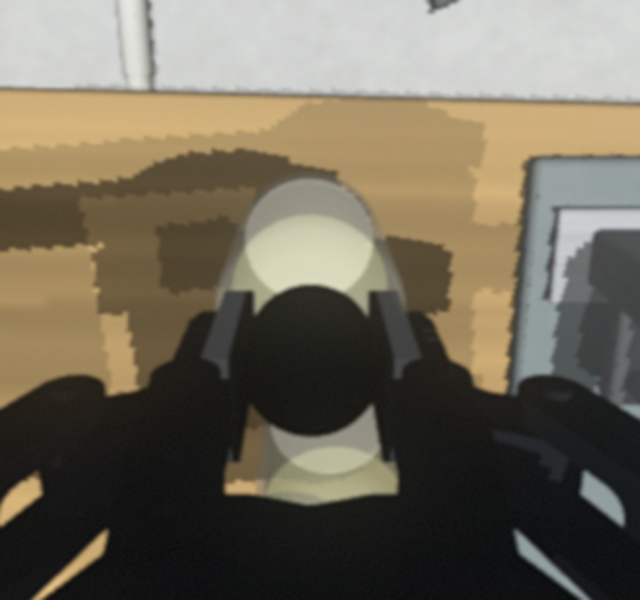

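{"fn": "apply_moves", "kwargs": {"targets": [{"translation": [0,0,-0.1],"twist": 0,"hand": 0},{"translation": [0,0,-0.1],"twist": 0,"hand": 0},{"translation": [0,0,-0.1],"twist": 0,"hand": 0},{"translation": [0,0,-0.3],"twist": 0,"hand": 0},{"translation": [0,0,-0.4],"twist": 0,"hand": 0},{"translation": [0,0,-0.45],"twist": 0,"hand": 0},{"translation": [0,0,0],"twist": 0,"hand": 0},{"translation": [0,0,0],"twist": 0,"hand": 0}]}}

```text
time: 8.05
tool_pos: [0.4045, 0.178, 0.3246]
tool_rot: [0.001, 0.64, 0.768, 0.001]
contact_force: [0.6, -0.6, -3.9]
gripper_width: 0.323
grasp_force: 60.0
```

Run:
```python
from lib import *
go();s=shot("scene","s5")
a=s[2][110:250,200:360];a=cv2.resize(a,(800,700))[:600];cv2.imwrite("pics/s5c.png",a[:,:,::-1])
print(proj(s,[[.405,.177,.325],[.405,.177,.303]]))
```

```text
tcp [0.4045 0.178  0.3246] yaw 1.7518 F [ 0.6 -0.6 -3.9] w 0.323 g 60.0 t 8.1
[[249.08852128 163.47052098]
 [249.29035306 170.01108576]]
```

View pics/s5c.png

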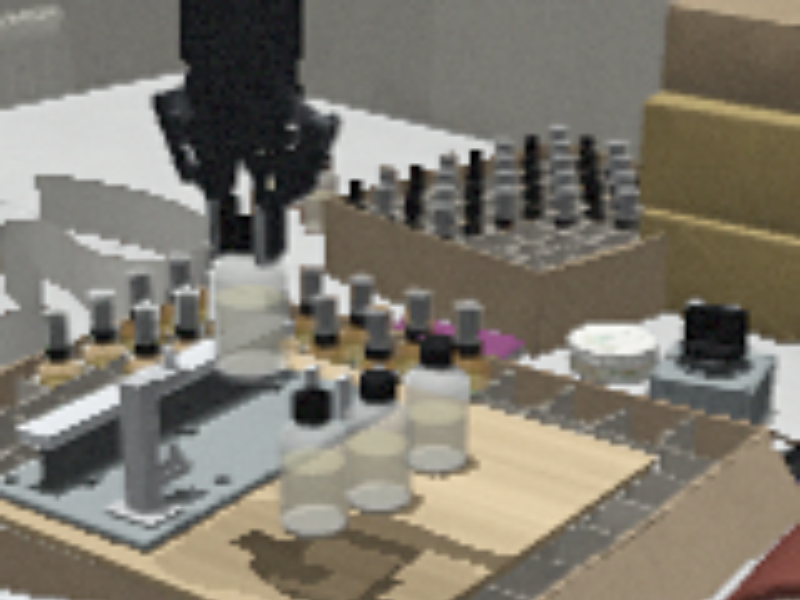

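Bottle A is held upright by its cap. The crop shows the tips at the shoulder, at crop (240,255). Carrying it to the first rail slot.

{"fn": "apply_moves", "kwargs": {"targets": [{"translation": [-0.04,0.35,0],"twist": 0,"hand": 0},{"translation": [-0.04,0.4,0],"twist": 0,"hand": 0},{"translation": [-0.04,0.4,0],"twist": 0,"hand": 0},{"translation": [-0.04,0.4,0],"twist": 0,"hand": 0},{"translation": [-0.04,0.35,0],"twist": 0,"hand": 0},{"translation": [0,0,0],"twist": 0,"hand": 0},{"translation": [0,0,0.35],"twist": 0,"hand": 0},{"translation": [0,0,0.2],"twist": 0,"hand": 0}]}}

```text
time: 8.9
tool_pos: [0.5926, 0.192, 0.2633]
tool_rot: [-0.002, 0.64, 0.768, -0.002]
contact_force: [-0.1, -0.2, -4.0]
gripper_width: 0.314
grasp_force: 60.6
```

Run:
```python
from lib import *
go((.5963,.1912,.2405))
v=shot("wrist","w5")
cv2.imwrite("pics/w5c.png",cv2.resize(v[2][60:360,100:420],(640,600))[:,:,::-1])
```

```text
tcp [0.5926 0.192  0.2633] yaw 1.7517 F [-0.1 -0.2 -4. ] w 0.314 g 60.6 t 8.9
[0.5963 0.1912 0.2405] shift/100mm [-0.015  0.037  0.228]
```

View pics/w5c.png

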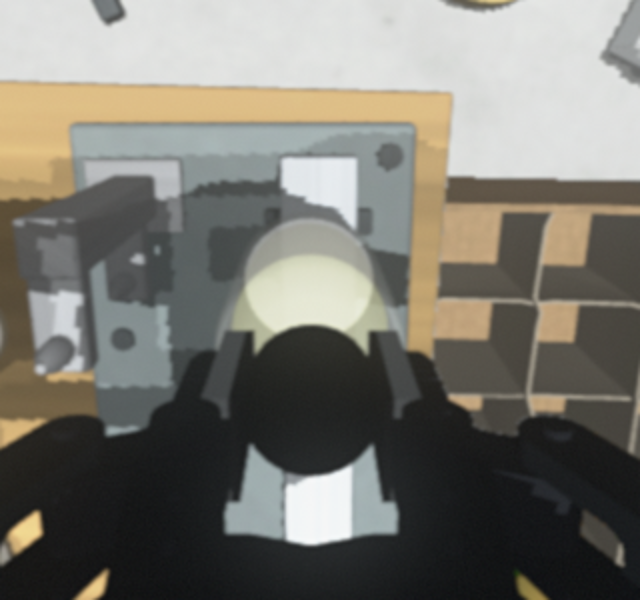

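The wrist crop shows the rail centre at about x=319 and the bottle at x=310, an offset of 3.6 mm. This agrees with the computed correction. Correcting, then lowering.

{"fn": "apply_moves", "kwargs": {"targets": [{"translation": [-0.01,0.037,0.1],"twist": 0,"hand": 0},{"translation": [0,0,0.08],"twist": 0,"hand": 0},{"translation": [0,0,0.04],"twist": 0,"hand": 0},{"translation": [0,0,0],"twist": 0,"hand": 0},{"translation": [0,0,0],"twist": 0,"hand": 0}]}}

```text
time: 9.45
tool_pos: [0.5986, 0.1921, 0.2469]
tool_rot: [0.0, 0.64, 0.768, 0.001]
contact_force: [0.7, -0.9, -3.0]
gripper_width: 0.319
grasp_force: 60.5
```

```bash
python3 -c "
from lib import *
go((.5963,.1912,.2405))"
```

```text
tcp [0.5986 0.1921 0.2469] yaw 1.7518 F [ 0.7 -0.9 -3. ] w 0.319 g 60.5 t 9.4
[0.5963 0.1912 0.2405] shift/100mm [-0.005 -0.024  0.064]
```

{"fn": "apply_moves", "kwargs": {"targets": [{"translation": [0,-0.022,0.03],"twist": 0,"hand": 0},{"translation": [0,0,0.02],"twist": 0,"hand": 0},{"translation": [0,0,0],"twist": 0,"hand": 0},{"translation": [0,0,0],"twist": 0,"hand": 0},{"translation": [0,0,0],"twist": 0,"hand": 0}]}}

```text
time: 9.95
tool_pos: [0.5962, 0.1916, 0.241]
tool_rot: [0.0, 0.64, 0.768, 0.0]
contact_force: [-0.1, 0.0, -3.8]
gripper_width: 0.32
grasp_force: 60.5
```

```bash
cat > rail.py <<'E'
from lib import *
# rail edges vs bottle: white rail pixels in rows beyond the bottle
import sys
p=pose()[0];go((.5963,.1912,.2405))
v=shot("wrist",sys.argv[1]);g=v[2].min(2).astype(int)
def runs(row,t=170):
    x=np.where(g[row]>t)[0];x=x[(x>150)&(x<400)]
    return [(int(a[0]),int(a[-1])) for a in np.split(x,np.where(np.diff(x)>2)[0]+1) if len(a)>8]
for r in list(range(90,240,15))+[320,330]:print(r,runs(r))
u=proj(v,[p+[0,0,.03-.0],p-[0,0,.06]]);print("tcp axis px",u.round(1))
E
python3 rail.py w6
```

```text
tcp [0.5962 0.1916 0.241 ] yaw 1.7518 F [-0.1  0.  -3.8] w 0.32 g 60.5 t 9.9
[0.5963 0.1912 0.2405] shift/100mm [-0.005  0.     0.005]
90 [(151, 399)]
105 [(325, 399)]
120 [(326, 399)]
135 [(325, 399)]
150 [(165, 178), (234, 274), (356, 399)]
165 [(263, 274)]
180 []
195 [(232, 278)]
210 [(224, 284)]
225 []
320 [(236, 272)]
330 [(245, 266)]
tcp axis px [[253.6 264.7]
 [254.1 200.4]]
```

{"fn": "apply_moves", "kwargs": {"targets": [{"translation": [0,0,0.013],"twist": 0,"hand": 0},{"translation": [0,0,0],"twist": 0,"hand": 0},{"translation": [0,0,0],"twist": 0,"hand": 0},{"translation": [0,0,0],"twist": 0,"hand": 0.7},{"translation": [0,0,0],"twist": 0,"hand": 0.7},{"translation": [0,0,0],"twist": 0,"hand": 0.7},{"translation": [0,0,0],"twist": 0,"hand": 0.7},{"translation": [0,0,-0.1],"twist": 0,"hand": 0.7}]}}

```text
time: 10.8
tool_pos: [0.5953, 0.1915, 0.2483]
tool_rot: [-0.001, 0.64, 0.768, -0.001]
contact_force: [-0.4, -0.1, -0.0]
gripper_width: 0.699
grasp_force: 0.0
```

Run:
```python
from lib import *
go((.596,.1915,.31),(.4262,.106,.31),(.4262,.106,.1795),(.4262,.106,.325),(.6091,.1224,.325),(.6091,.1224,.2395))
```

```text
tcp [0.5953 0.1915 0.2483] yaw 1.7518 F [-0.4 -0.1 -0. ] w 0.699 g 0.0 t 10.8
[0.596  0.1915 0.31  ] shift/100mm [-0.001  0.005 -0.617]
[0.4262 0.106  0.31  ] shift/100mm [-0.535 -1.824  0.006]
[0.4262 0.106  0.1795] shift/100mm [0.    0.004 1.305]
[0.4262 0.106  0.325 ] shift/100mm [-0.    -0.004 -1.455]
[0.6091 0.1224 0.325 ] shift/100mm [-0.168  1.829 -0.006]
[0.6091 0.1224 0.2395] shift/100mm [0.    0.003 0.855]
```

{"fn": "apply_moves", "kwargs": {"targets": [{"translation": [0,0,-0.3],"twist": 0,"hand": 0.8},{"translation": [0,0,-0.3],"twist": 0,"hand": 0.8},{"translation": [-0.107,-0.365,0],"twist": 0,"hand": 0.8},{"translation": [-0.107,-0.365,0],"twist": 0,"hand": 0.8},{"translation": [-0.107,-0.365,0],"twist": 0,"hand": 0.8},{"translation": [-0.107,-0.365,0],"twist": 0,"hand": 0.8},{"translation": [-0.107,-0.365,0],"twist": 0,"hand": 0.8},{"translation": [0,0,0],"twist": 0,"hand": 0.8}]}}

```text
time: 11.6
tool_pos: [0.4239, 0.1052, 0.3109]
tool_rot: [0.001, 0.641, 0.768, 0.001]
contact_force: [0.5, -0.1, -0.0]
gripper_width: 0.8
grasp_force: 0.0
```

{"fn": "apply_moves", "kwargs": {"targets": [{"translation": [0,0,0],"twist": 0,"hand": 0.8},{"translation": [0,0,0],"twist": 0,"hand": 0.8},{"translation": [0,0,0],"twist": 0,"hand": 0.8}]}}

```text
time: 11.9
tool_pos: [0.427, 0.1065, 0.3098]
tool_rot: [-0.0, 0.64, 0.768, -0.0]
contact_force: [-0.9, -0.7, -0.0]
gripper_width: 0.801
grasp_force: 0.0
```

Run:
```python
from fit import *
p=pose()[0]
v=shot("wrist","w7")
o=[(v2,(251,165)),(v1,(250,42))]
b=np.array([.4262,.106,.11]);print(cap(v,b),dark(v,b,22))
K=shot("top","t7")
print([(round(d["score"],2),np.round(d["point"],3).tolist()) for d in recognise("top","bottle_0")])
go((.4262,.106,.1795))
```

```text
[0.6167 0.088  0.1841 0.1047]
[[0.1, -0.2], [-1.1, -0.3], [0.0, -0.2], [0.1, -0.6], [-0.8, -0.2], [2.6, 2.9], [-0.2, 0.4], [-0.2, -0.5], [0.4, 0.2]]
[0.6147 0.0883 0.1845]
[253.30037594 184.24032499] (array([252.80837004, 183.57929515]), np.int32(908))
[(0.71, [0.43, 0.453, 0.069]), (0.67, [0.585, 0.184, 0.24]), (0.66, [0.432, -0.031, 0.186]), (0.6, [0.417, 0.047, 0.182]), (0.43, [0.587, 0.05, 0.119]), (0.3, [0.668, 0.368, 0.026])]
tcp [0.4267 0.1064 0.3094] yaw 1.7522 F [0.5 0.3 0.4] w 0.801 g 0.0 t 12.1
[0.4262 0.106  0.1795] shift/100mm [-0.003 -0.004  1.299]
```

{"fn": "apply_moves", "kwargs": {"targets": [{"translation": [0,0,0.4],"twist": 0,"hand": 0.8},{"translation": [0,0,0.4],"twist": 0,"hand": 0.8},{"translation": [0,0,0.3],"twist": 0,"hand": 0.8},{"translation": [0,0,0.19],"twist": 0,"hand": 0.8},{"translation": [0,0,0],"twist": 0,"hand": 0.8},{"translation": [0,0,0],"twist": 0,"hand": 0},{"translation": [0,0,0],"twist": 0,"hand": 0},{"translation": [0,0,0],"twist": 0,"hand": 0}]}}

```text
time: 12.85
tool_pos: [0.4272, 0.1062, 0.1827]
tool_rot: [0.001, 0.64, 0.768, 0.001]
contact_force: [-0.4, 0.7, 2.3]
gripper_width: 0.319
grasp_force: 58.9
```

{"fn": "apply_moves", "kwargs": {"targets": [{"translation": [0,0,0],"twist": 0,"hand": 0},{"translation": [0,0,0],"twist": 0,"hand": 0},{"translation": [0,0,0],"twist": 0,"hand": 0}]}}

```text
time: 13.15
tool_pos: [0.4272, 0.1063, 0.1827]
tool_rot: [0.001, 0.64, 0.768, 0.001]
contact_force: [-1.8, -0.1, 5.4]
gripper_width: 0.317
grasp_force: 58.9
```

{"fn": "apply_moves", "kwargs": {"targets": [{"translation": [0,0,-0.1],"twist": 0,"hand": 0},{"translation": [0,0,-0.3],"twist": 0,"hand": 0},{"translation": [0,0,-0.4],"twist": 0,"hand": 0},{"translation": [0,0,-0.4],"twist": 0,"hand": 0},{"translation": [0,0,-0.25],"twist": 0,"hand": 0}]}}

```text
time: 13.65
tool_pos: [0.4268, 0.1062, 0.3293]
tool_rot: [0.001, 0.64, 0.768, 0.001]
contact_force: [1.3, 0.6, -1.1]
gripper_width: 0.312
grasp_force: 59.4
```

{"fn": "apply_moves", "kwargs": {"targets": [{"translation": [-0.034,0.365,0],"twist": 0,"hand": 0},{"translation": [-0.034,0.365,0],"twist": 0,"hand": 0},{"translation": [-0.034,0.365,0],"twist": 0,"hand": 0},{"translation": [-0.034,0.365,0],"twist": 0,"hand": 0},{"translation": [-0.034,0.365,0],"twist": 0,"hand": 0},{"translation": [0,0,0.4],"twist": 0,"hand": 0},{"translation": [0,0,0.35],"twist": 0,"hand": 0}]}}

```text
time: 14.35
tool_pos: [0.6101, 0.1223, 0.2499]
tool_rot: [0.0, 0.64, 0.768, 0.0]
contact_force: [-0.4, 0.5, -2.1]
gripper_width: 0.323
grasp_force: 59.9
```

{"fn": "apply_moves", "kwargs": {"targets": [{"translation": [0,0,0],"twist": 0,"hand": 0},{"translation": [0,0,0],"twist": 0,"hand": 0},{"translation": [0,0,0],"twist": 0,"hand": 0}]}}

```text
time: 14.65
tool_pos: [0.6097, 0.1224, 0.2533]
tool_rot: [0.001, 0.64, 0.768, 0.001]
contact_force: [0.2, -0.3, -1.5]
gripper_width: 0.319
grasp_force: 61.0
```

```bash
python3 rail.py w8; python3 -c "
from lib import *
go((.6091,.1224,.2406))"
```

```text
tcp [0.6097 0.1224 0.2533] yaw 1.7518 F [ 0.2 -0.3 -1.5] w 0.319 g 61.0 t 14.7
[0.5963 0.1912 0.2405] shift/100mm [ 0.701 -0.009  0.128]
90 [(161, 177), (180, 207), (287, 302)]
105 [(172, 209)]
120 [(174, 208), (273, 282), (287, 300)]
135 [(265, 275)]
150 [(171, 197), (233, 272)]
165 []
180 [(241, 272)]
195 [(226, 286)]
210 [(228, 285)]
225 []
320 [(236, 270), (280, 293)]
330 [(244, 267)]
tcp axis px [[253.9 264.7]
 [253.9 200.4]]
tcp [0.6098 0.1224 0.2536] yaw 1.7518 F [ 0.4  1.2 -1.4] w 0.315 g 61.0 t 14.7
[0.6091 0.1224 0.2406] shift/100mm [ 0.001 -0.008  0.13 ]
```

{"fn": "apply_moves", "kwargs": {"targets": [{"translation": [0,-0.008,0.06],"twist": 0,"hand": 0},{"translation": [0,0,0.03],"twist": 0,"hand": 0},{"translation": [0,0,0.02],"twist": 0,"hand": 0},{"translation": [0,0,0],"twist": 0,"hand": 0},{"translation": [0,0,0],"twist": 0,"hand": 0}]}}

```text
time: 15.2
tool_pos: [0.6084, 0.1223, 0.2419]
tool_rot: [0.001, 0.64, 0.768, 0.001]
contact_force: [-1.9, 0.7, 4.5]
gripper_width: 0.317
grasp_force: 61.7
```

{"fn": "apply_moves", "kwargs": {"targets": [{"translation": [0,0,0],"twist": 0,"hand": 0.75},{"translation": [0,0,0],"twist": 0,"hand": 0.75},{"translation": [0,0,0],"twist": 0,"hand": 0.75},{"translation": [0,0,0],"twist": 0,"hand": 0.75},{"translation": [0,0,-0.28],"twist": 0,"hand": 0.8},{"translation": [0,0,-0.4],"twist": 0,"hand": 0.8}]}}

```text
time: 15.8
tool_pos: [0.6064, 0.122, 0.3044]
tool_rot: [-0.003, 0.64, 0.768, -0.003]
contact_force: [0.8, 0.0, -0.4]
gripper_width: 0.8
grasp_force: 0.0
```

{"fn": "apply_moves", "kwargs": {"targets": [{"translation": [-0.08,-0.393,0],"twist": 0,"hand": 0.8},{"translation": [-0.08,-0.393,0],"twist": 0,"hand": 0.8},{"translation": [-0.08,-0.393,0],"twist": 0,"hand": 0.8},{"translation": [-0.08,-0.393,0],"twist": 0,"hand": 0.8},{"translation": [-0.086,-0.394,0],"twist": 0,"hand": 0.8},{"translation": [0,0,0],"twist": 0,"hand": 0.8},{"translation": [0,0,0],"twist": 0,"hand": 0.8},{"translation": [0,0,0],"twist": 0,"hand": 0.8}]}}

```text
time: 16.6
tool_pos: [0.4225, 0.0469, 0.3077]
tool_rot: [0.0, 0.64, 0.768, 0.0]
contact_force: [0.2, 0.0, -0.2]
gripper_width: 0.801
grasp_force: 0.0
```

```bash
python3 - <<'E' | tail -4
from fit import *
v=shot("wrist","w9")
b=np.array([.4224,.047,.11]);print(cap(v,b),dark(v,b,22))
go((.4224,.047,.1812))
E
```

```text
[0.6147 0.0883 0.1845]
[254.12267147 184.4001069 ] (array([252.12325831, 183.93890675]), np.int32(933))
tcp [0.4226 0.047  0.3076] yaw 1.7522 F [ 0.2  0.9 -0. ] w 0.803 g 0.0 t 16.6
[0.4224 0.047  0.1812] shift/100mm [-0.    -0.002  1.264]
```

{"fn": "apply_moves", "kwargs": {"targets": [{"translation": [0,0,0.4],"twist": 0,"hand": 0.8},{"translation": [0,0,0.4],"twist": 0,"hand": 0.8},{"translation": [0,0,0.3],"twist": 0,"hand": 0.8},{"translation": [0,0,0.16],"twist": 0,"hand": 0.8},{"translation": [0,0,0],"twist": 0,"hand": 0.8},{"translation": [0,0,0],"twist": 0,"hand": 0},{"translation": [0,0,0],"twist": 0,"hand": 0},{"translation": [0,0,0],"twist": 0,"hand": 0}]}}

```text
time: 17.45
tool_pos: [0.4229, 0.0468, 0.1835]
tool_rot: [0.001, 0.64, 0.768, 0.001]
contact_force: [0.4, -0.6, 3.0]
gripper_width: 0.318
grasp_force: 58.9
```

{"fn": "apply_moves", "kwargs": {"targets": [{"translation": [0,0,0],"twist": 0,"hand": 0},{"translation": [0,0,0],"twist": 0,"hand": 0},{"translation": [0,0,0],"twist": 0,"hand": 0}]}}

```text
time: 17.75
tool_pos: [0.4228, 0.0467, 0.1835]
tool_rot: [0.001, 0.64, 0.768, 0.001]
contact_force: [-1.5, -0.6, 5.8]
gripper_width: 0.317
grasp_force: 58.7
```

{"fn": "apply_moves", "kwargs": {"targets": [{"translation": [0,0,-0.1],"twist": 0,"hand": 0},{"translation": [0,0,-0.3],"twist": 0,"hand": 0},{"translation": [0,0,-0.4],"twist": 0,"hand": 0},{"translation": [0,0,-0.4],"twist": 0,"hand": 0},{"translation": [0,0,-0.25],"twist": 0,"hand": 0}]}}

```text
time: 18.25
tool_pos: [0.4225, 0.0468, 0.3302]
tool_rot: [0.002, 0.64, 0.768, 0.001]
contact_force: [-0.1, -0.3, -1.6]
gripper_width: 0.315
grasp_force: 59.3
```

{"fn": "apply_moves", "kwargs": {"targets": [{"translation": [-0.059,0.395,0],"twist": 0,"hand": 0},{"translation": [-0.059,0.395,0],"twist": 0,"hand": 0},{"translation": [-0.059,0.395,0],"twist": 0,"hand": 0},{"translation": [-0.059,0.395,0],"twist": 0,"hand": 0},{"translation": [-0.059,0.395,0],"twist": 0,"hand": 0},{"translation": [0,0,0.4],"twist": 0,"hand": 0},{"translation": [0,0,0.33],"twist": 0,"hand": 0}]}}

```text
time: 18.95
tool_pos: [0.6227, 0.0533, 0.2522]
tool_rot: [-0.0, 0.64, 0.768, -0.0]
contact_force: [0.2, 0.9, -2.8]
gripper_width: 0.311
grasp_force: 59.8
```

{"fn": "apply_moves", "kwargs": {"targets": [{"translation": [0,0,0],"twist": 0,"hand": 0},{"translation": [0,0,0],"twist": 0,"hand": 0},{"translation": [0,0,0],"twist": 0,"hand": 0}]}}

```text
time: 19.25
tool_pos: [0.6225, 0.0534, 0.2566]
tool_rot: [0.002, 0.64, 0.768, 0.001]
contact_force: [0.6, 1.2, -1.8]
gripper_width: 0.321
grasp_force: 59.8
```

```bash
python3 rail.py w10; python3 -c "
from lib import *
go((.6219,.0536,.2426))"
```

```text
tcp [0.6225 0.0534 0.2566] yaw 1.7518 F [ 0.6  1.2 -1.8] w 0.321 g 59.8 t 19.2
[0.5963 0.1912 0.2405] shift/100mm [ 1.403 -0.01   0.16 ]
90 [(151, 211), (291, 302)]
105 [(152, 214), (286, 301)]
120 [(229, 240), (270, 283), (286, 300)]
135 [(177, 189), (260, 272)]
150 [(233, 273)]
165 []
180 [(172, 182), (234, 279)]
195 [(222, 283)]
210 [(223, 281)]
225 []
320 []
330 []
tcp axis px [[253.9 264.7]
 [253.8 200.3]]
tcp [0.6227 0.0534 0.257 ] yaw 1.7518 F [ 0.6  0.2 -1.9] w 0.315 g 59.8 t 19.3
[0.6219 0.0536 0.2426] shift/100mm [ 0.004 -0.008  0.144]
```

{"fn": "apply_moves", "kwargs": {"targets": [{"translation": [0,-0.007,0.08],"twist": 0,"hand": 0},{"translation": [0,0,0.04],"twist": 0,"hand": 0},{"translation": [0,0,0.02],"twist": 0,"hand": 0},{"translation": [0,0,0],"twist": 0,"hand": 0},{"translation": [0,0,0],"twist": 0,"hand": 0}]}}

```text
time: 19.8
tool_pos: [0.6214, 0.0532, 0.2434]
tool_rot: [0.001, 0.64, 0.768, 0.001]
contact_force: [-3.8, -0.0, 8.4]
gripper_width: 0.315
grasp_force: 61.3
```

{"fn": "apply_moves", "kwargs": {"targets": [{"translation": [0,0,0],"twist": 0,"hand": 0.75},{"translation": [0,0,0],"twist": 0,"hand": 0.75},{"translation": [0,0,0],"twist": 0,"hand": 0.75},{"translation": [0,0,0],"twist": 0,"hand": 0.75},{"translation": [0,0,-0.28],"twist": 0,"hand": 0.8},{"translation": [0,0,-0.4],"twist": 0,"hand": 0.8}]}}

```text
time: 20.4
tool_pos: [0.6192, 0.0532, 0.3042]
tool_rot: [-0.003, 0.64, 0.768, -0.002]
contact_force: [0.4, 0.4, 0.9]
gripper_width: 0.805
grasp_force: 0.0
```

{"fn": "apply_moves", "kwargs": {"targets": [{"translation": [-0.088,-0.392,0],"twist": 0,"hand": 0.8},{"translation": [-0.088,-0.392,0],"twist": 0,"hand": 0.8},{"translation": [-0.088,-0.392,0],"twist": 0,"hand": 0.8},{"translation": [-0.088,-0.392,0],"twist": 0,"hand": 0.8},{"translation": [-0.088,-0.392,0],"twist": 0,"hand": 0.8},{"translation": [0,0,0],"twist": 0,"hand": 0.8},{"translation": [0,0,0],"twist": 0,"hand": 0.8},{"translation": [0,0,0],"twist": 0,"hand": 0.8}]}}

```text
time: 21.2
tool_pos: [0.4365, -0.0252, 0.3077]
tool_rot: [0.0, 0.64, 0.768, 0.0]
contact_force: [-0.4, -0.5, -0.3]
gripper_width: 0.798
grasp_force: 0.0
```

```bash
python3 - <<'E' | tail -4
from fit import *
v=shot("wrist","w11")
b=np.array([.4372,-.0249,.11]);print(cap(v,b),dark(v,b,24))
c=dark(v,b,24)[0];q=least_squares(lambda q:cap(v,[*q,.11])-c,b[:2]).x;print(q)
go((*q,.1812))
E
```

```text
[255.15793025 184.31663347] (array([253.98792536, 189.28430296]), np.int32(911))
[ 0.43702101 -0.02930275]
tcp [ 0.4366 -0.0251  0.3076] yaw 1.7524 F [-0.5  0.3  0.4] w 0.794 g 0.0 t 21.2
[ 0.437  -0.0293  0.1812] shift/100mm [-0.042 -0.003  1.264]
```

{"fn": "apply_moves", "kwargs": {"targets": [{"translation": [-0.035,0,0.4],"twist": 0,"hand": 0.8},{"translation": [0,0,0.4],"twist": 0,"hand": 0.8},{"translation": [0,0,0.3],"twist": 0,"hand": 0.8},{"translation": [0,0,0.16],"twist": 0,"hand": 0.8},{"translation": [0,0,0],"twist": 0,"hand": 0.8},{"translation": [0,0,0],"twist": 0,"hand": 0},{"translation": [0,0,0],"twist": 0,"hand": 0},{"translation": [0,0,0],"twist": 0,"hand": 0}]}}

```text
time: 22.05
tool_pos: [0.4376, -0.029, 0.1836]
tool_rot: [0.001, 0.64, 0.768, 0.0]
contact_force: [1.0, -0.1, 0.9]
gripper_width: 0.315
grasp_force: 59.1
```

{"fn": "apply_moves", "kwargs": {"targets": [{"translation": [0,0,0],"twist": 0,"hand": 0},{"translation": [0,0,0],"twist": 0,"hand": 0},{"translation": [0,0,0],"twist": 0,"hand": 0}]}}

```text
time: 22.35
tool_pos: [0.4376, -0.029, 0.1836]
tool_rot: [0.001, 0.64, 0.768, 0.001]
contact_force: [-0.3, 0.1, 5.9]
gripper_width: 0.314
grasp_force: 59.1
```

{"fn": "apply_moves", "kwargs": {"targets": [{"translation": [0,0,-0.1],"twist": 0,"hand": 0},{"translation": [0,0,-0.3],"twist": 0,"hand": 0},{"translation": [0,0,-0.4],"twist": 0,"hand": 0},{"translation": [0,0,-0.4],"twist": 0,"hand": 0},{"translation": [0,0,-0.25],"twist": 0,"hand": 0}]}}

```text
time: 22.85
tool_pos: [0.437, -0.0289, 0.3301]
tool_rot: [0.002, 0.64, 0.768, 0.001]
contact_force: [0.6, -0.7, -2.2]
gripper_width: 0.316
grasp_force: 59.5
```

{"fn": "apply_moves", "kwargs": {"targets": [{"translation": [-0.044,0.393,0],"twist": 0,"hand": 0},{"translation": [-0.044,0.393,0],"twist": 0,"hand": 0},{"translation": [-0.044,0.393,0],"twist": 0,"hand": 0},{"translation": [-0.044,0.393,0],"twist": 0,"hand": 0},{"translation": [-0.044,0.393,0],"twist": 0,"hand": 0},{"translation": [0,0,0.4],"twist": 0,"hand": 0},{"translation": [0,0,0.33],"twist": 0,"hand": 0}]}}

```text
time: 23.55
tool_pos: [0.6349, -0.0149, 0.2521]
tool_rot: [-0.0, 0.64, 0.768, -0.0]
contact_force: [-0.5, 0.1, -3.1]
gripper_width: 0.317
grasp_force: 60.0
```

{"fn": "apply_moves", "kwargs": {"targets": [{"translation": [0,0,0],"twist": 0,"hand": 0},{"translation": [0,0,0],"twist": 0,"hand": 0},{"translation": [0,0,0],"twist": 0,"hand": 0}]}}

```text
time: 23.85
tool_pos: [0.6348, -0.0152, 0.2566]
tool_rot: [0.002, 0.64, 0.768, 0.001]
contact_force: [0.6, -0.4, -2.1]
gripper_width: 0.318
grasp_force: 60.1
```

```bash
python3 rail.py w12; python3 -c "
from lib import *
go((.6347,-.0152,.2426))"
```

```text
tcp [ 0.6348 -0.0152  0.2566] yaw 1.7517 F [ 0.6 -0.4 -2.1] w 0.318 g 60.1 t 23.9
[0.5963 0.1912 0.2405] shift/100mm [ 2.1   -0.008  0.158]
90 [(158, 212), (284, 303)]
105 [(279, 301)]
120 [(265, 278), (281, 302)]
135 [(183, 223), (256, 273)]
150 [(233, 273)]
165 []
180 [(235, 273)]
195 [(224, 284)]
210 [(225, 282)]
225 []
320 []
330 []
tcp axis px [[253.9 264.8]
 [253.8 200.3]]
tcp [ 0.6349 -0.0152  0.257 ] yaw 1.7517 F [ 0.2  0.8 -1.3] w 0.313 g 60.1 t 23.9
[ 0.6347 -0.0152  0.2426] shift/100mm [ 0.001 -0.003  0.144]
```

{"fn": "apply_moves", "kwargs": {"targets": [{"translation": [0,0,0.08],"twist": 0,"hand": 0},{"translation": [0,0,0.04],"twist": 0,"hand": 0},{"translation": [0,0,0.018],"twist": 0,"hand": 0},{"translation": [0,0,0],"twist": 0,"hand": 0},{"translation": [0,0,0],"twist": 0,"hand": 0}]}}

```text
time: 24.4
tool_pos: [0.6345, -0.0152, 0.2436]
tool_rot: [0.002, 0.64, 0.768, 0.001]
contact_force: [-4.1, 0.1, 8.6]
gripper_width: 0.314
grasp_force: 61.2
```

{"fn": "apply_moves", "kwargs": {"targets": [{"translation": [0,0,0],"twist": 0,"hand": 0.75},{"translation": [0,0,0],"twist": 0,"hand": 0.75},{"translation": [0,0,0],"twist": 0,"hand": 0.75},{"translation": [0,0,0],"twist": 0,"hand": 0.75},{"translation": [0,0,-0.28],"twist": 0,"hand": 0.8},{"translation": [0,0,-0.4],"twist": 0,"hand": 0.8},{"translation": [0,0,-0.45],"twist": 0,"hand": 1},{"translation": [0,0,-0.45],"twist": 0,"hand": 1}]}}

```text
time: 25.2
tool_pos: [0.6335, -0.015, 0.3987]
tool_rot: [-0.001, 0.64, 0.768, -0.0]
contact_force: [1.2, -0.3, 0.3]
gripper_width: 1.0
grasp_force: 0.0
```

{"fn": "apply_moves", "kwargs": {"targets": [{"translation": [0,0,-0.2],"twist": 0,"hand": 1},{"translation": [0.4,-0.105,0],"twist": 0,"hand": 1},{"translation": [0.4,-0.105,0],"twist": 0,"hand": 1},{"translation": [0.4,-0.105,0],"twist": 0,"hand": 1},{"translation": [0.4,-0.105,0],"twist": 0,"hand": 1},{"translation": [0.4,-0.105,0],"twist": 0,"hand": 1},{"translation": [0.4,-0.105,0],"twist": 0,"hand": 1}]}}

```text
time: 25.9
tool_pos: [0.5278, 0.2111, 0.4176]
tool_rot: [-0.0, 0.64, 0.768, 0.0]
contact_force: [-0.4, -1.1, -0.0]
gripper_width: 1.001
grasp_force: 0.0
```

{"fn": "apply_moves", "kwargs": {"targets": [{"translation": [0.4,-0.105,0],"twist": 0,"hand": 1},{"translation": [0.4,-0.105,0],"twist": 0,"hand": 1},{"translation": [0.4,-0.105,0],"twist": 0,"hand": 1},{"translation": [0.4,-0.105,0],"twist": 0,"hand": 1},{"translation": [0,0,0],"twist": 0,"hand": 1},{"translation": [0,0,0],"twist": 0,"hand": 1},{"translation": [0,0,0],"twist": 0,"hand": 1}]}}

```text
time: 26.6
tool_pos: [0.459, 0.3588, 0.4176]
tool_rot: [0.0, 0.641, 0.768, -0.0]
contact_force: [0.7, -1.2, -0.7]
gripper_width: 1.001
grasp_force: 0.0
```

Run:
```python
from lib import *
go();print(state()["joint_pos"].round(2))
v=shot("wrist","w13");t=shot("top","t13")
for c in("wrist","top"):
  for q in("leaf","bottle_0"):print(c,q,[(round(d["score"],2),np.round(d["point"],3).tolist()) for d in recognise(c,q)])
a=cv2.resize(t[2][130:280,110:300],None,fx=2.6,fy=2.6,interpolation=2);cv2.imwrite("pics/t13c.png",a[:,:,::-1])
```

```text
tcp [0.459  0.3588 0.4176] yaw 1.7509 F [ 0.7 -1.2 -0.7] w 1.001 g 0.0 t 26.6
[ 0.54 -0.09  1.44 -0.    1.79  0.36]
wrist leaf [(0.58, [0.493, 0.359, 0.076])]
wrist bottle_0 [(0.86, [0.432, 0.466, 0.076]), (0.85, [0.586, 0.207, 0.237]), (0.52, [0.552, 0.192, 0.119]), (0.45, [0.588, 0.14, 0.193])]
top leaf [(0.31, [0.586, 0.182, 0.242])]
top bottle_0 [(0.61, [0.583, 0.182, 0.243]), (0.57, [0.622, -0.014, 0.244]), (0.49, [0.598, 0.122, 0.244]), (0.49, [0.609, 0.058, 0.244])]
```

View pics/w13.png

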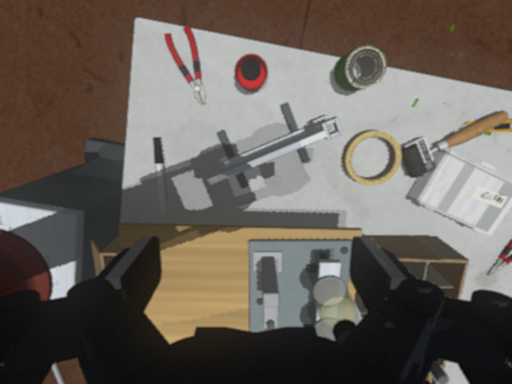

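Run:
```python
from lib import *
v=load("w13")
a=atz(v,(330,126),.113);b=atz(v,(210,180),.13);d=b-a
print(a,b,np.hypot(*d[:2]),np.arctan2(d[1],d[0]))
u=d[:2]/np.hypot(*d[:2]);g=a[:2]+u*.0875;print(g)
go((*g,.33),(*g,.25))
```

```text
[0.55774953 0.41073467 0.113     ] [0.40396402 0.30719434 0.13      ] 0.1853930504590991 -2.5490272819149666
[0.48516735 0.36186672]
tcp [0.459  0.3588 0.4179] yaw 1.7504 F [ 0.  -0.1  0.3] w 0.998 g 0.0 t 26.9
[0.4852 0.3619 0.33  ] shift/100mm [-0.016  0.263  0.879]
[0.4852 0.3619 0.25  ] shift/100mm [ 0.  -0.   0.8]
```

{"fn": "apply_moves", "kwargs": {"targets": [{"translation": [-0.01,0.13,0.2],"twist": 0,"hand": 1},{"translation": [-0.01,0.13,0.2],"twist": 0,"hand": 1},{"translation": [0,0,0],"twist": 1,"hand": 0.6},{"translation": [0,0,0],"twist": 1,"hand": 0.6},{"translation": [0,0,0],"twist": 1,"hand": 0.6},{"translation": [0,0,0],"twist": 1,"hand": 0.6},{"translation": [0,0,0],"twist": 1,"hand": 0.6},{"translation": [0,0,0],"twist": 1,"hand": 0.6}]}}

```text
time: 27.7
tool_pos: [0.4848, 0.3618, 0.3778]
tool_rot: [0.0, 0.84, 0.543, 0.0]
contact_force: [0.1, 0.3, -0.7]
gripper_width: 0.599
grasp_force: 0.0
```

{"fn": "apply_moves", "kwargs": {"targets": [{"translation": [0,0,0],"twist": 1,"hand": 0.6},{"translation": [0,0,0],"twist": 1,"hand": 0.6},{"translation": [0,0,0],"twist": 1,"hand": 0.6},{"translation": [0,0,0],"twist": 1,"hand": 0.6},{"translation": [0,0,0],"twist": 1,"hand": 0.6},{"translation": [0,0,0],"twist": 0.6,"hand": 0.6},{"translation": [0,0,0],"twist": 0,"hand": 0.6},{"translation": [0,0,0],"twist": 0,"hand": 0.6}]}}

```text
time: 28.5
tool_pos: [0.4846, 0.362, 0.3778]
tool_rot: [-0.0, 0.956, 0.292, 0.0]
contact_force: [0.7, 0.2, 0.3]
gripper_width: 0.6
grasp_force: 0.0
```

Run:
```python
from lib import *
go()
v=shot("wrist","w14");t=load("t13")
a=cv2.resize(v[2][0:300,110:390],(560,600),interpolation=2);b=cv2.resize(t[2][170:250,135:195],(240,320),interpolation=2)
c=np.zeros((600,800,3),np.uint8);c[:,:560]=a;c[:320,560:]=b;cv2.imwrite("pics/w14c.png",c[:,:,::-1])
```

```text
tcp [0.4846 0.362  0.3778] yaw 0.5926 F [0.7 0.2 0.3] w 0.6 g 0.0 t 28.5
```

View pics/w14c.png

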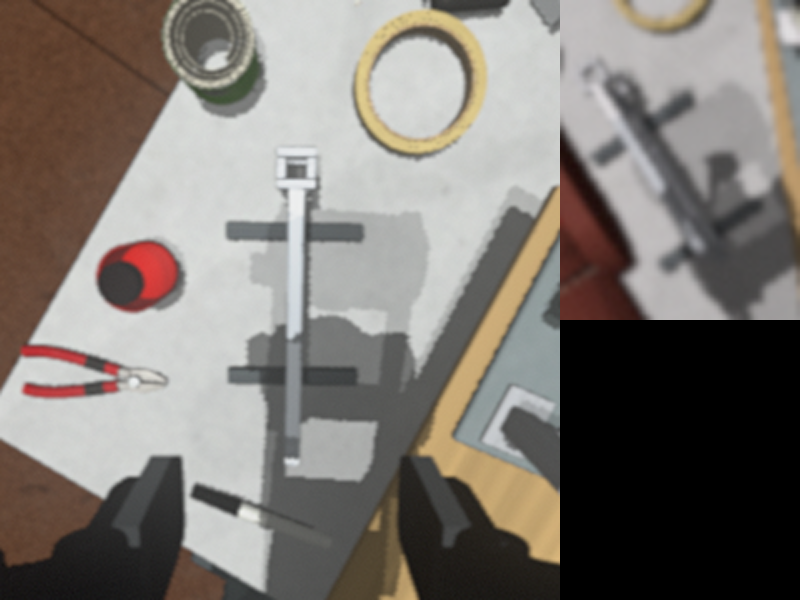

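Run:
```python
from lib import *
from scipy.optimize import least_squares
v=load("w14");w=load("w13")
o=[(v,(-.09,0,.13),(297,190)),(v,(.09,0,.13),(292,460)),(v,(-.1025,0,.113),(297,168)),(v,(-.06,-.055,.012),(227,231)),(v,(-.06,.055,.012),(363,231)),(v,(.06,-.055,.012),(229,376)),(v,(.06,.055,.012),(356,376))]
o=[(a,np.array(b),np.array([110+c[0]/2,c[1]/2])) for a,b,c in o]+[(w,np.array((-.1025,0,.113)),np.array((330,126)))]
def W(p,q):return np.r_[p[:2],p[3]]+R.from_euler("z",p[2]).apply(q)
f=lambda p:np.concatenate([proj(a,W(p,b))[0]-c for a,b,c in o])
r=least_squares(f,[.48,.36,-2.55,0],loss="soft_l1");print(r.x.round(4));print(r.fun.reshape(-1,2).round(1).tolist())
r=least_squares(lambda q:f([*q,0]),[.48,.36,-2.55]);print(r.x.round(4))
g=W([*r.x,0],(-.015,0,.0));print(g);go((*g[:2],.25),(*g[:2],.108))
```

```text
[ 0.4755  0.3511 -2.5597 -0.0099]
[[-0.4, -0.5], [0.4, 0.3], [-0.4, 0.6], [-0.3, -0.2], [-0.4, 0.6], [-0.2, -1.0], [0.3, -0.4], [0.2, 2.2]]
[ 0.4759  0.3518 -2.5554]
[0.48840881 0.36005345 0.        ]
tcp [0.4846 0.362  0.3778] yaw 0.5925 F [-0.9 -0.3 -0.2] w 0.602 g 0.0 t 28.6
[0.4884 0.3601 0.25  ] shift/100mm [0.02  0.038 1.278]
[0.4884 0.3601 0.108 ] shift/100mm [-0.    0.    1.42]
```

The crop shows the leaf. Its socket is at crop (297,168), its free end at (292,460), and its feet match the fit within 1 px. Descending to pinch the top edge.

{"fn": "apply_moves", "kwargs": {"targets": [{"translation": [0.02,0.038,0.3],"twist": 0.06,"hand": 0.6},{"translation": [0,0,0.4],"twist": 0,"hand": 0.6},{"translation": [0,0,0.4],"twist": 0,"hand": 0.6},{"translation": [0,0,0.4],"twist": 0,"hand": 0.6},{"translation": [0,0,0.4],"twist": 0,"hand": 0.6},{"translation": [0,0,0.4],"twist": 0,"hand": 0.6},{"translation": [0,0,0.2],"twist": 0,"hand": 0.6},{"translation": [0,0,0.2],"twist": 0,"hand": 0.6}]}}

```text
time: 29.35
tool_pos: [0.4876, 0.3597, 0.1058]
tool_rot: [0.0, 0.957, 0.289, -0.001]
contact_force: [0.4, -0.2, 0.6]
gripper_width: 0.598
grasp_force: 0.0
```

{"fn": "apply_moves", "kwargs": {"targets": [{"translation": [0,0,0],"twist": 0,"hand": 0.6},{"translation": [0,0,0],"twist": 0,"hand": 0},{"translation": [0,0,0],"twist": 0,"hand": 0},{"translation": [0,0,0],"twist": 0,"hand": 0},{"translation": [0,0,0],"twist": 0,"hand": 0},{"translation": [0,0,0],"twist": 0,"hand": 0},{"translation": [0,0,0],"twist": 0,"hand": 0}]}}

```text
time: 30.05
tool_pos: [0.4891, 0.361, 0.1096]
tool_rot: [-0.001, 0.957, 0.289, 0.001]
contact_force: [-1.0, 1.4, 5.2]
gripper_width: 0.096
grasp_force: 62.1
```

Run:
```python
from lib import *
go()
v=shot("wrist","w15")
cv2.imwrite("pics/w15c.png",cv2.resize(v[2][0:300,110:390],(560,600),interpolation=2)[:,:,::-1])
```

```text
tcp [0.4891 0.361  0.1096] yaw 0.5859 F [-1.   1.4  5.2] w 0.096 g 62.1 t 30.1
```

View pics/w15c.png

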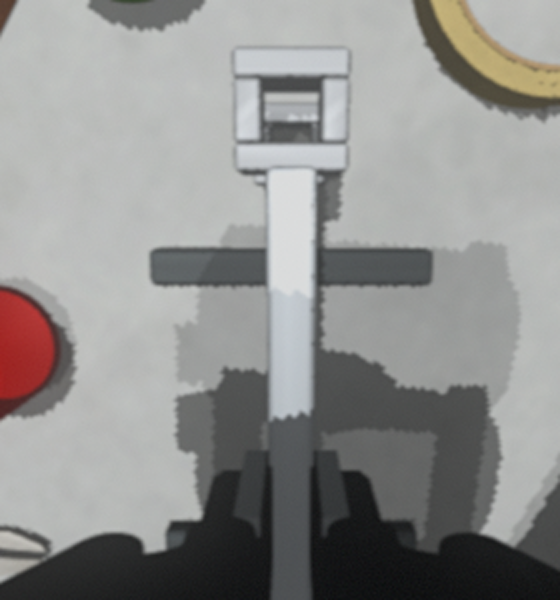

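```bash
python3 - <<'E'
from lib import *
v=load("w15");p,r,y,s=pose()
a=atz(v,(256,54),.113);print(a,"tool frame",(r.T@(a-p)).round(4))
for y0 in [.185]:
  st=np.array([.6155,.088]);
  def W(x,yy):c,s_=np.cos(.1842),np.sin(.1842);return np.array([st[0]+c*x-s_*yy,st[1]+s_*x+c*yy])
  off=.0875;h=W(-.085,.088-off);print("hang TCP",h,"pintle",W(-.085,.088))
  st0=W(-.085-.10,.088-off);print("pre",st0)
E
python3 - <<'E'
import sys;sys.path.insert(0,".")
E
```

```text
[0.56198079 0.40771959 0.113     ] tool frame [ 0.0866  0.0014 -0.0032]
hang TCP [0.53184636 0.07292293] pintle [0.51581985 0.1589427 ]
pre [0.43353805 0.05460692]
```

{"fn": "apply_moves", "kwargs": {"targets": [{"translation": [0,0,-0.1],"twist": 0,"hand": 0},{"translation": [0,0,-0.2],"twist": 0,"hand": 0},{"translation": [0,0,-0.4],"twist": 0,"hand": 0},{"translation": [0,0,-0.4],"twist": 0,"hand": 0},{"translation": [0,0,-0.4],"twist": 0,"hand": 0},{"translation": [0,0,-0.4],"twist": 0,"hand": 0},{"translation": [0,0,-0.4],"twist": 0,"hand": 0},{"translation": [0,0,-0.3],"twist": 0,"hand": 0}]}}

```text
time: 30.9
tool_pos: [0.4882, 0.3598, 0.3702]
tool_rot: [0.0, 0.957, 0.289, 0.001]
contact_force: [-0.2, 0.1, -2.1]
gripper_width: 0.093
grasp_force: 61.0
```

{"fn": "apply_moves", "kwargs": {"targets": [{"translation": [0,0,0],"twist": -0.8,"hand": 0},{"translation": [0,0,0],"twist": -1,"hand": 0},{"translation": [0,0,0],"twist": -1,"hand": 0},{"translation": [0,0,0],"twist": -1,"hand": 0},{"translation": [0,0,0],"twist": -1,"hand": 0},{"translation": [0,0,0],"twist": -1,"hand": 0},{"translation": [0,0,0],"twist": -1,"hand": 0},{"translation": [0,0,0],"twist": -1,"hand": 0}]}}

```text
time: 31.7
tool_pos: [0.4878, 0.3597, 0.3666]
tool_rot: [-0.0, 0.775, 0.633, -0.001]
contact_force: [0.4, -0.8, -2.9]
gripper_width: 0.097
grasp_force: 61.0
```

{"fn": "apply_moves", "kwargs": {"targets": [{"translation": [0,0,0],"twist": -1,"hand": 0},{"translation": [0,0,0],"twist": -1,"hand": 0},{"translation": [0,0,0],"twist": -1,"hand": 0},{"translation": [0,0,0],"twist": -0.89,"hand": 0},{"translation": [0,0,0],"twist": 0,"hand": 0},{"translation": [0,0,0],"twist": 0,"hand": 0},{"translation": [0,0,0],"twist": 0,"hand": 0}]}}

```text
time: 32.4
tool_pos: [0.4881, 0.36, 0.3674]
tool_rot: [-0.0, 0.64, 0.769, -0.0]
contact_force: [0.3, -0.3, -2.3]
gripper_width: 0.099
grasp_force: 60.9
```

Run:
```python
from lib import *
go((.4335,.0546,.37),(.4335,.0546,.268),(.5318,.0729,.268),(.5318,.0729,.238))
```

```text
tcp [0.4881 0.36   0.3674] yaw 1.7535 F [ 0.3 -0.3 -2.3] w 0.099 g 60.9 t 32.4
[0.4335 0.0546 0.37  ] shift/100mm [-2.904 -1.092 -0.024]
[0.4335 0.0546 0.268 ] shift/100mm [0.00e+00 1.00e-03 1.02e+00]
[0.5318 0.0729 0.268 ] shift/100mm [ 0.001  1.    -0.001]
[0.5318 0.0729 0.238 ] shift/100mm [0.  0.  0.3]
```

{"fn": "apply_moves", "kwargs": {"targets": [{"translation": [-0.363,-0.1365,0],"twist": 0,"hand": 0},{"translation": [-0.363,-0.1365,0],"twist": 0,"hand": 0},{"translation": [-0.363,-0.1365,0],"twist": 0,"hand": 0},{"translation": [-0.363,-0.1365,0],"twist": 0,"hand": 0},{"translation": [-0.363,-0.1365,0],"twist": 0,"hand": 0},{"translation": [-0.363,-0.1365,0],"twist": 0,"hand": 0},{"translation": [-0.363,-0.1365,0],"twist": 0,"hand": 0},{"translation": [-0.363,-0.1365,0],"twist": 0,"hand": 0}]}}

```text
time: 33.2
tool_pos: [0.4334, 0.0534, 0.368]
tool_rot: [0.0, 0.639, 0.769, 0.0]
contact_force: [1.1, -0.4, -2.5]
gripper_width: 0.095
grasp_force: 61.0
```

{"fn": "apply_moves", "kwargs": {"targets": [{"translation": [0,0,0.2],"twist": 0,"hand": 0},{"translation": [0,0,0.3],"twist": 0,"hand": 0},{"translation": [0,0,0.3],"twist": 0,"hand": 0},{"translation": [0,0,0.18],"twist": 0,"hand": 0},{"translation": [0,0,0],"twist": 0,"hand": 0},{"translation": [0,0,0],"twist": 0,"hand": 0},{"translation": [0,0,0],"twist": 0,"hand": 0}]}}

```text
time: 33.9
tool_pos: [0.4348, 0.0547, 0.2718]
tool_rot: [0.001, 0.639, 0.769, 0.001]
contact_force: [-0.0, -0.3, -2.4]
gripper_width: 0.098
grasp_force: 61.0
```

Run:
```python
from lib import *
go((.5318,.0729,.269))
v=shot("wrist","w16")
cv2.imwrite("pics/w16c.png",cv2.resize(v[2][0:250,110:450],(800,588),interpolation=2)[:,:,::-1])
```

```text
tcp [0.4348 0.0547 0.2718] yaw 1.7546 F [-0.  -0.3 -2.4] w 0.098 g 61.0 t 33.9
[0.5318 0.0729 0.269 ] shift/100mm [0.001 0.987 0.031]
```

View pics/w16c.png

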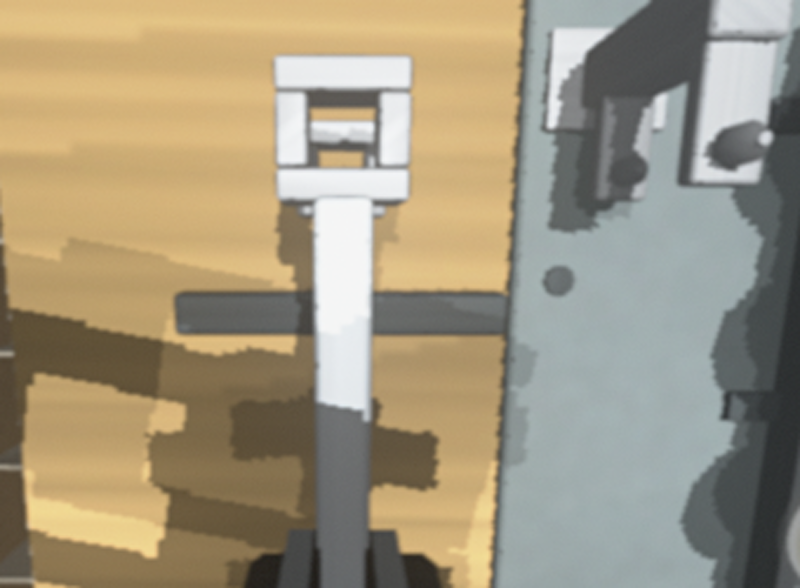

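Run:
```python
from lib import *
v=load("w16");p,r,y,s=pose()
f=lambda c:(110+c[0]/2.353,c[1]/2.353)
t=atz(v,f((765,138)),.237);ft=atz(v,f((733,149)),.221);k=atz(v,f((343,128)),.2752)
print(t,ft,k,"rel tip",(r.T@(t-k)).round(4),"rel foot",(r.T@(ft-k)).round(4))
for P in([.5158,.1589,.237],[.5158,.1589,.221]):q=proj(v,[P])[0];print((q-[110,0])*2.353)
```

```text
[0.51552821 0.15965859 0.237     ] [0.51649732 0.15923859 0.221     ] [0.42010827 0.1387404  0.2752    ] rel tip [0.0031 0.0975 0.0385] rel foot [0.0026 0.0983 0.0545]
[765.03926422 141.69219178]
[729.92527501 149.86964818]
```

The crop shows the upper pin tip at (765,138), within 4 px of the model, and the socket at (343,128). I need +98 mm along tool y, level.

{"fn": "apply_moves", "kwargs": {"targets": [{"translation": [0.02,0.15,0.01],"twist": 0,"hand": 0},{"translation": [0,0.2,0],"twist": 0,"hand": 0},{"translation": [0,0.2,0],"twist": 0,"hand": 0},{"translation": [0,0.2,0],"twist": 0,"hand": 0},{"translation": [0,0.15,0],"twist": 0,"hand": 0},{"translation": [0,0.08,0],"twist": 0,"hand": 0},{"translation": [0,0,0],"twist": 0,"hand": 0},{"translation": [0,0,0],"twist": 0,"hand": 0}]}}

```text
time: 34.75
tool_pos: [0.5299, 0.0746, 0.2693]
tool_rot: [0.0, 0.639, 0.769, 0.0]
contact_force: [-0.3, -0.5, -1.9]
gripper_width: 0.094
grasp_force: 60.9
```

Run:
```python
from lib import *
go((.5318,.0729,.238))
v=shot("wrist","w17")
cv2.imwrite("pics/w17c.png",cv2.resize(v[2][0:250,110:450],(800,588),interpolation=2)[:,:,::-1])
```

```text
tcp [0.5299 0.0746 0.2693] yaw 1.7549 F [-0.3 -0.5 -1.9] w 0.094 g 60.9 t 34.8
[0.5318 0.0729 0.238 ] shift/100mm [-0.02   0.016  0.313]
```

View pics/w17c.png

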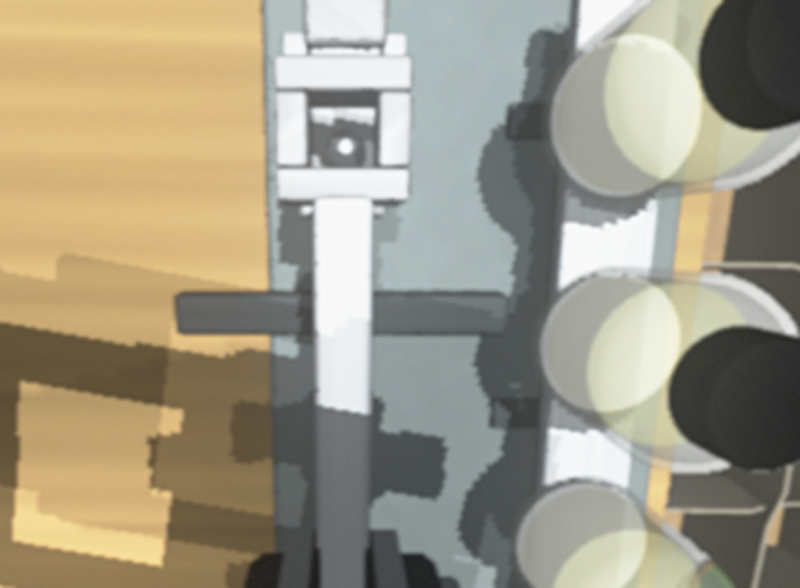

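Run:
```python
from lib import *
v=load("w17");p,r,y,s=pose()
f=lambda c:(110+c[0]/2.353,c[1]/2.353)
k=atz(v,f((343,128)),.2693-.1096+.113);t=atz(v,f((345,147)),.237);print(k,t,(r.T@(t-k)*10).round(3))
```

```text
[0.51513922 0.15861259 0.2727    ] [0.51551961 0.1595546  0.237     ] [0.009 0.005 0.357]
```

The pin tip shows through the socket hole at (345,147), within 1 mm of the hole's axis. Lowering.

{"fn": "apply_moves", "kwargs": {"targets": [{"translation": [0.006,0.004,0.06],"twist": 0,"hand": 0},{"translation": [0,0,0.06],"twist": 0,"hand": 0},{"translation": [0,0,0.06],"twist": 0,"hand": 0},{"translation": [0,0,0],"twist": 0,"hand": 0},{"translation": [0,0,0],"twist": 0,"hand": 0}]}}

```text
time: 35.3
tool_pos: [0.53, 0.0753, 0.2503]
tool_rot: [-0.0, 0.639, 0.769, -0.0]
contact_force: [-0.1, 0.6, -3.3]
gripper_width: 0.1
grasp_force: 60.9
```

{"fn": "apply_moves", "kwargs": {"targets": [{"translation": [0,0,0.05],"twist": 0,"hand": 0},{"translation": [0,0,0.05],"twist": 0,"hand": 0},{"translation": [0,0,0.02],"twist": 0,"hand": 0},{"translation": [0,0,0],"twist": 0,"hand": 0},{"translation": [0,0,0],"twist": 0,"hand": 0}]}}

```text
time: 35.8
tool_pos: [0.5303, 0.0753, 0.2388]
tool_rot: [-0.0, 0.639, 0.769, -0.0]
contact_force: [-0.7, 1.0, -2.6]
gripper_width: 0.092
grasp_force: 61.0
```

{"fn": "apply_moves", "kwargs": {"targets": [{"translation": [0,0,0.02],"twist": 0,"hand": 0},{"translation": [0,0,0],"twist": 0,"hand": 0},{"translation": [0,0,0],"twist": 0,"hand": 0}]}}

```text
time: 36.1
tool_pos: [0.5306, 0.0754, 0.2373]
tool_rot: [0.0, 0.639, 0.769, 0.0]
contact_force: [-0.4, -0.0, -0.1]
gripper_width: 0.092
grasp_force: 61.2
```

{"fn": "apply_moves", "kwargs": {"targets": [{"translation": [0,0,0.015],"twist": 0,"hand": 0},{"translation": [0,0,0],"twist": 0,"hand": 0},{"translation": [0,0,0],"twist": 0,"hand": 0}]}}

```text
time: 36.4
tool_pos: [0.5309, 0.0752, 0.2365]
tool_rot: [0.001, 0.639, 0.769, 0.001]
contact_force: [-0.7, -2.5, 4.7]
gripper_width: 0.101
grasp_force: 61.9
```

```bash
python3 -c "
from lib import *
go()"
```

```text
tcp [0.5309 0.0752 0.2365] yaw 1.7547 F [-0.7 -2.5  4.7] w 0.101 g 61.9 t 36.4
```

Contact is at the expected hung height (0.237). Releasing gently and withdrawing upward, then moving to view the timer.

{"fn": "apply_moves", "kwargs": {"targets": [{"translation": [0,0,0],"twist": 0,"hand": 0.3},{"translation": [0,0,0],"twist": 0,"hand": 0.3},{"translation": [0,0,0],"twist": 0,"hand": 0.3},{"translation": [0,0,-0.1],"twist": 0,"hand": 0.3},{"translation": [0,0,-0.3],"twist": 0,"hand": 0.3},{"translation": [0,0,-0.4],"twist": 0,"hand": 0.3},{"translation": [0,0,-0.4],"twist": 0,"hand": 0.3},{"translation": [0,0,-0.4],"twist": 0,"hand": 0.3}]}}

```text
time: 37.2
tool_pos: [0.5301, 0.0753, 0.3975]
tool_rot: [0.0, 0.639, 0.769, 0.0]
contact_force: [0.9, -0.5, 0.4]
gripper_width: 0.306
grasp_force: 0.0
```

{"fn": "apply_moves", "kwargs": {"targets": [{"translation": [0.3,0,0],"twist": 0,"hand": 0.3},{"translation": [0.3,0,0],"twist": 0,"hand": 0.3},{"translation": [0,0,0],"twist": 0,"hand": 0.3},{"translation": [0,0,0],"twist": 0,"hand": 0.3},{"translation": [0,0,0],"twist": 0,"hand": 0.3}]}}

```text
time: 37.7
tool_pos: [0.5194, 0.1337, 0.3953]
tool_rot: [0.0, 0.639, 0.769, -0.0]
contact_force: [0.3, 0.2, 0.3]
gripper_width: 0.295
grasp_force: 0.0
```

Run:
```python
from lib import *
v=shot("wrist","w18");s=shot("scene","s18")
print([(round(d["score"],2),np.round(d["point"],3).tolist()) for d in recognise("wrist","leaf")])
go((.46,-.34,.40))
c,s_=np.cos(.1842),np.sin(.1842)
W=lambda x,y,z:[.6155+c*x-s_*y,.088+s_*x+c*y,.11+z]
for q in[(-.085,.088,.131),(-.085,.0755,.148),(-.085,-.1045,.148),(-.085,-.096,.046)]:print(q,proj(v,[W(*q)])[0].round(1))
```

```text
[(0.63, [0.529, 0.11, 0.244])]
tcp [0.5195 0.1336 0.3951] yaw 1.7537 F [ 0.4 -0.9 -0.3] w 0.302 g 0.0 t 37.9
[ 0.46 -0.34  0.4 ] shift/100mm [-4.549 -1.446 -0.048]
(-0.085, 0.088, 0.131) [255.6 145.7]
(-0.085, 0.0755, 0.148) [255.6 161.8]
(-0.085, -0.1045, 0.148) [255.6 328.3]
(-0.085, -0.096, 0.046) [255.5 271.7]
```

{"fn": "apply_moves", "kwargs": {"targets": [{"translation": [-0.397,-0.1125,0],"twist": 0,"hand": 0.6},{"translation": [-0.397,-0.1125,0],"twist": 0,"hand": 0.6},{"translation": [-0.397,-0.1125,0],"twist": 0,"hand": 0.6},{"translation": [-0.397,-0.1125,0],"twist": 0,"hand": 0.6},{"translation": [-0.397,-0.1125,0],"twist": 0,"hand": 0.6},{"translation": [-0.397,-0.1125,0],"twist": 0,"hand": 0.6},{"translation": [-0.397,-0.1125,0],"twist": 0,"hand": 0.6},{"translation": [-0.397,-0.1125,0],"twist": 0,"hand": 0.6}]}}

```text
time: 38.65
tool_pos: [0.4882, -0.1967, 0.3954]
tool_rot: [0.0, 0.64, 0.769, 0.0]
contact_force: [0.3, 0.3, -1.0]
gripper_width: 0.602
grasp_force: 0.0
```

{"fn": "apply_moves", "kwargs": {"targets": [{"translation": [-0.397,-0.1125,0],"twist": 0,"hand": 0.6},{"translation": [-0.397,-0.1125,0],"twist": 0,"hand": 0.6},{"translation": [-0.397,-0.1125,0],"twist": 0,"hand": 0.6},{"translation": [-0.397,-0.1125,0],"twist": 0,"hand": 0.6},{"translation": [-0.397,-0.1125,0],"twist": 0,"hand": 0.6},{"translation": [0,0,0],"twist": 0,"hand": 0.6},{"translation": [0,0,0],"twist": 0,"hand": 0.6},{"translation": [0,0,0],"twist": 0,"hand": 0.6}]}}

```text
time: 39.45
tool_pos: [0.47, -0.3993, 0.3955]
tool_rot: [0.0, 0.639, 0.769, 0.0]
contact_force: [-0.4, -0.3, -0.3]
gripper_width: 0.601
grasp_force: 0.0
```

Run:
```python
from lib import *
go();v=shot("wrist","w19")
for q in("knob_grip","timer"):print(q,[(round(d["score"],2),np.round(d["point"],3).tolist()) for d in recognise("wrist",q)])
m=regions_of("wrist","knob_grip")
for d in m[:2]:
    q=d["pixels"].astype(np.uint8);c=max(cv2.findContours(q,0,2)[0],key=cv2.contourArea);print(d["score"],q.sum(),cv2.minAreaRect(c))
print(proj(v,[[.484,-.452,.113],[.484,-.452,.055]]))
t=load("t13")
s=load("s18");w=load("w18")
o=np.zeros((600,800,3),np.uint8)
o[:300,:400]=cv2.resize(v[2][60:300,100:420],(400,300))          # A timer, scale 1.25
o[300:,:400]=cv2.resize(w[2][100:340,100:420],(400,300))          # B leaf
o[:300,400:]=cv2.resize(s[2][140:260,180:340],(400,300),interpolation=2) # C scene 2.5x
o[300:,400:]=cv2.resize(v[2][60:300,100:420],(400,300))[:,:,::-1]
cv2.imwrite("pics/comp.png",o[:,:,::-1])
```

```text
tcp [ 0.47   -0.3993  0.3955] yaw 1.7551 F [-0.4 -0.3 -0.3] w 0.601 g 0.0 t 39.5
knob_grip []
timer [(0.91, [0.489, -0.45, 0.053])]
0.58 1398 ((260.5, 189.5), (39.0, 43.0), 90.0)
[[257.43266548 190.23750181]
 [257.14976222 180.51489879]]
```

Run:
```python
from lib import *
v=load("w19");s=load("s18");w=load("w18")
o=np.zeros((600,800,3),np.uint8)
o[:300,:390]=cv2.resize(v[2][140:240,195:325],(390,300),interpolation=2)
o[300:,:400]=cv2.resize(w[2][110:290,150:390],(400,300),interpolation=2)
o[:300,400:]=cv2.resize(s[2][140:260,180:340],(400,300),interpolation=2)
cv2.imwrite("pics/comp.png",o[:,:,::-1])
```

```text
(no output)
```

View pics/comp.png

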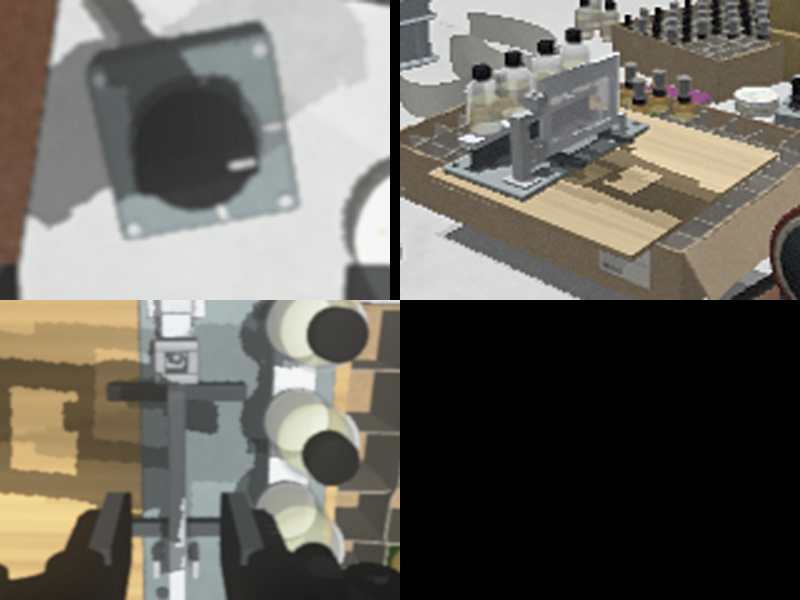

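The composite shows the leaf hung on the pintles between post and fork, and the bottles upright on the rail. The knob's white pointer strip is at crop (242,162), running parallel to the box's bottom edge. I'll measure its direction numerically.

Run:
```python
from lib import *
v=load("w19");g=cv2.cvtColor(v[2],cv2.COLOR_RGB2GRAY)
F=lambda x,y:(195+x/3,140+y/3)
ys,xs=np.mgrid[190:199,268:284];w=np.clip(g[190:199,268:284].astype(float)-110,0,None)
print(g[190:199,268:284])
w*=((xs<282));c=np.array([(xs*w).sum(),(ys*w).sum()])/w.sum()
d=np.c_[xs.ravel()-c[0],ys.ravel()-c[1]];e=np.linalg.eigh((d*w.ravel()[:,None]).T@d);a=e[1][:,1];a*=np.sign(a[0]);print("strip",c,a)
P,Q=atz(v,c-a*3,.113),atz(v,c+a*3,.113);print(P,Q,"yaw",np.arctan2(*(Q-P)[[1,0]]))
cr=[F(92,60),F(262,24),F(298,206),F(127,239)];B=np.array([atz(v,k,.055) for k in cr]);print(B.round(4),B.mean(0))
print("sides",np.linalg.norm(np.roll(B,-1,0)-B,axis=1),[np.arctan2(*(b-a_)[[1,0]]) for a_,b in zip(B,np.roll(B,-1,0))])
ct=B.mean(0);m=(P+Q)/2-ct;print("axis->strip",np.hypot(*m[:2]),np.arctan2(m[1],m[0]))
sc=[atz(v,F(*k),.055) for k in((272,127),(222,212))]
for k in sc:q=k-ct;print("mark",np.hypot(*q[:2]),np.arctan2(q[1],q[0]))
```

```text
[[ 55  55  56  56  60  59  62  62  61  61  61  64  81 106 128 139]
 [ 54  56  56  60  62  60  60  63  64  65  67  68  82 109 133 146]
 [ 55  56  56  61  65  67  74  80  90  99 108 102  91 114 144 158]
 [ 54  54  61  80 100 119 129 138 146 157 166 151 117 124 152 164]
 [ 54  57  73 118 156 182 192 191 187 185 183 161 123 129 154 163]
 [ 56  55  81 132 175 191 191 182 166 151 139 118  99 123 153 162]
 [ 54  56  68  99 130 137 131 119 104  92  81  71  80 119 153 162]
 [ 57  56  57  66  77  78  72  66  61  60  64  74  97 130 156 162]
 [ 58  58  59  59  60  59  59  57  59  66  87 111 133 152 161 163]]
strip [275.81441923 194.46662216] [0.99931931 0.03689048]
[ 0.50663372 -0.45396292  0.113     ] [ 0.51508322 -0.45272128  0.113     ] yaw 0.14590379302306547
[[ 0.4294 -0.4285  0.055 ]
 [ 0.5128 -0.3938  0.055 ]
 [ 0.5525 -0.4874  0.055 ]
 [ 0.4642 -0.5233  0.055 ]] [ 0.48970792 -0.458257    0.055     ]
sides [0.09033599 0.10160912 0.09532007 0.10093112] [np.float64(0.39434656583381406), np.float64(-1.1696413448378884), np.float64(-2.7552909040970617), np.float64(1.9226337881428797)]
axis->strip 0.021714099403940364 0.22832479636822056
mark 0.041289720033119405 0.28646279220935794
mark 0.046090506319968846 -1.0545177090175366
```

{"fn": "apply_moves", "kwargs": {"targets": [{"translation": [-0.3,0.09,0.35],"twist": 0,"hand": 0.6},{"translation": [-0.3,0,0.35],"twist": 0,"hand": 0.6},{"translation": [0,0,0.35],"twist": 0,"hand": 0.6},{"translation": [0,0,0.2],"twist": 0,"hand": 0.6},{"translation": [0,0,0],"twist": 0,"hand": 0.6},{"translation": [0,0,0],"twist": 0,"hand": 0.6},{"translation": [0,0,0],"twist": 0,"hand": 0.6}]}}

```text
time: 40.35
tool_pos: [0.4907, -0.4576, 0.2733]
tool_rot: [0.002, 0.639, 0.769, -0.0]
contact_force: [0.7, -0.8, 0.9]
gripper_width: 0.604
grasp_force: 0.0
```

Run:
```python
from lib import *
go();v=shot("wrist","w20");print([(d["score"],d["point"]) for d in recognise("wrist","knob_grip")])
g=cv2.cvtColor(v[2],cv2.COLOR_RGB2GRAY)
u=proj(v,[[.49,-.458,.113]])[0];print(u)
a,b=int(u[1])-50,int(u[0])-60
s=g[a:a+110:3,b:b+130:3]
print(a,b)
for r in s:print("".join(" .:-=+*#%@"[min(9,int(k)//24)]*2 for k in r))
```

```text
tcp [ 0.4907 -0.4576  0.2733] yaw 1.7554 F [ 0.7 -0.8  0.9] w 0.604 g 0.0 t 40.4
[(0.91, [0.4906, -0.4585, 0.0775]), (0.29, [0.4883, -0.4549, 0.0813])]
[253.33868714 170.165977  ]
120 193
%%%%%%####**--==++++++++++##++==--==++++******############@@@@**##%%%%%%@@@@@@@@@@@@@@@@
%%%%%%######==--==----::----++******##########################****%%%%%%%%@@@@@@@@@@@@@@
@@%%@@%%##++----------------++****####**##****############**##****%%%%%%%%@@@@@@@@@@@@@@
@@@@%%%%======--==========--==******************######******####++%%%%%%%%%%@@@@@@@@@@@@
@@@@@@##++####==--======------==****++++====++**####**************%%%%%%%%%%%%%%@@@@@@@@
@@@@@@%%++####==------======------==============++**##************%%%%%%%%%%%%%%%%@@@@@@
@@@@@@%%++++++++==------------::::::::::::::::--====++**********++##%%%%%%%%%%%%%%%%@@@@
@@@@@@@@**++++++++==------::::::..::::::::::::::::--==++****++++++**%%%%%%%%%%%%%%%%%%@@
%%%%@@%%##++++++++++----::::..::::::::::::::::::::::::--==++++++++++%%%%%%%%%%%%%%%%%%@@
%%%%@@@@%%==++++++++++--::......::::::::::::::::::::::--==++++++++++####%%%%%%%%%%%%%%@@
%%%%%%@@%%++++++++++++
[... 1680 characters left out ...]
+++++++++--====++++++++++==++##########%%@@@@@@@@%%@@@@@@@@@@@@@@@@@@@@@@++==
++++++++++++++++++++++++++++++++++##%%@@%%########%%@@@@@@@@@@@@@@@@@@@@@@@@@@@@@@@@**==
++++++++++++++++++++++++++++++++%%@@@@@@@@%%##%%%%@@@@@@@@@@@@@@%%@@@@@@@@@@@@@@@@@@%%==
++++++++++++++++++++++++++**%%@@@@@@@@@@@@@@%%@@@@@@@@@@@@@@@@%%@@@@@@@@@@@@@@@@@@@@%%++
++++++++++++++++++++++++##@@@@@@@@@@@@@@@@@@@@@@@@@@@@@@@@@@@@@@@@@@@@@@@@@@@@@@@@@@@@##
++++++++++++++++++++##%%@@@@@@@@@@@@@@@@@@@@@@@@@@@@@@@@@@@@@@@@@@@@@@@@@@@@@@@@@@@@@@@@
++++++++++++++++**%%%%%%@@@@@@@@@@@@@@@@@@@@@@@@@@@@@@@@@@@@@@@@@@@@@@@@@@@@@@@@@@@@@@@@
--::::++++++++%%%%@@@@@@@@@@@@@@@@@@@@@@@@@@@@@@@@@@@@@@@@@@@@@@@@@@@@@@@@@@@@**==++++++
```

Run:
```python
from lib import *
v=load("w20");g=cv2.GaussianBlur(cv2.cvtColor(v[2],cv2.COLOR_RGB2GRAY),(3,3),0)
a,b=132,208
s=g[a:a+84:2,b:b+92:1]
print(g[a:a+84,b:b+92].min())
for i,r in enumerate(s):print("%3d "%(a+2*i)+"".join("0123456789ABCDEFGHIJ"[min(19,max(0,(int(k)-10)//4))] for k in r))
```

```text
37
132 JJJJJJJJJJJJJJJJJJJJJJJJJJJJJJJJJJJJJJJJJJJJJJJJJJJJJJJJJJJJJJJJJJJJJJJJJJJJJJJJJJJJJJJJJJJJ
134 JJJJJJJJJJJJJJJJJJJJJJJJJJJJJJJJJJJJJJJJJJJJJJJJJJJJJJJJJJJJJJJJJJJJJJJJJJJJJJJJJJJJJJJJJJJJ
136 JJJJJJJJJJJJJJJJJJJJJJJJJJJJIHFFGIJJJJJJJJIIJJJJJJJJJJJJJJJJJJJJJJJJJJJJJJJJJJJJJJJJJJJJJJJJ
138 JJJJJJJJJJJJJJJJJJJJJJJJJJHGFFEEEEEEDCCCCBBBBCCCCCDEFGIJJJJJJJJJJJJJJJJJJJJJJJJJJJJJJJJJJJJJ
140 JJJJJJJJJJJJJJJJJJJJJJJIHGFEEDCBAAAAABCCCCCCDDDDDDCCCCCCDEGJJJJJJJJJJJJJJJJJJJJJJJJJJJJJJJJJ
142 JJJJJJJJJJJJJJJJJJJJJIGFEEDCBA99999AABCCDDDDDDDDDDDDDDDDDCCDFHJJJJJJJJJJJJJJJJJJJJJJJJJJJJJJ
144 JJJJJJJJJJJJJJJJJJJIGFEEDCA99999AA9AAABCCCCCCCCCDDDDDDDDDDDCCCDFIJJJJJJJJJJJJJJJJJJJJJJJJJJJ
146 JJJJJJJJJJJJJJJJJJHFEDDBA9999999999999ABBCCCCCCCCCCCCCCCCCCBBBBBCEHJJJJJJJJJJJJJJJJJJJJJJJJJ
148 JJJJJJJJJJJJJJJJJJGEDCB9999999999999999AABCCCCCCCCBBBBBBBBBBBBBBBCEGJJJJJJJJJJJJJJJJJJJJJJJJ
150 JJJJJJJJJJJJJJJJJJFDCA9999999999999999999ABBBBBBAAAAAAABBBBBBBBBBBBCEHJJJJJJJJJJJJJJJJJJJJJJ
152 JJJJJJJJJJJJJJJJJJEB999999999999999999999999AAAAAAAAAAAAABBBBBBBBBBBCEHJJJJJJJJJJJJJJJJJJJJJ
154 JJJJJJJJJJJJJJJJJGDA989999
[... 2276 characters left out ...]
JJJJJJJJJJJJJJJJJJJJJ
202 JJJJJJJJJJJJJJJJJJJJJJIGGFFFFFFFFFFFFGGGGGGGHIJJJJJJJJJJJJJJJJJJJJJJJJJJJJJJJJJJJJJJJJJJJJJJ
204 JJJJJJJJJJJJJJJJJJJJJJJIGFFFGGHIIJJJJJJJJJJJJJJJJJJJJJJJJJJJJJJJJJJJJJJJJJJJJJJJJJJJJJJJJJJJ
206 JJJJJJJJJJJJJJJJJJJJJJJJJJJJJJJJJJJJJJJJJJJJJJJJJJJJJJJJJJJJJJJJJJJJJJJJJJJJJJJJJJJJJJJJJJJJ
208 JJJJJJJJJJJJJJJJJJJJJJJJJJJJJJJJJJJJJJJJJJJJJJJJJJJJJJJJJJJJJJJJJJJJJJJJJJJJJJJJJJJJJJJJJJJJ
210 JJJJJJJJJJJJJJJJJJJJJJJJJJJJJJJJJJJJJJJJJJJJJJJJJJJJJJJJJJJJJJJJJJJJJJJJJJJJJJJJJJJJJJJJJJJJ
212 JJJJJJJJJJJJJJJJJJJJJJJJJJJJJJJJJJJJJJJJJJJJJJJJJJJJJJJJJJJJJJJJJJJJJJJJJJJJJJJJJJJJJJJJJJJJ
214 JJJJJJJJJJJJJJJJJJJJJJJJJJJJJJJJJJJJJJJJJJJJJJJJJJJJJJJJJJJJJJJJJJJJJJJJJJJJJJJJJJJJJJJJJJJJ
```

Run:
```python
from lib import *
v=load("w20");g=cv2.cvtColor(v[2],cv2.COLOR_RGB2GRAY).astype(float)
def blob(y0,y1,x0,x1,t):
    s=g[y0:y1,x0:x1];w=np.clip(s-t,0,None);n,l,st,_=cv2.connectedComponentsWithStats((w>0).astype(np.uint8));k=1+st[1:,4].argmax();w*=(l==k)
    ys,xs=np.mgrid[y0:y1,x0:x1];c=np.array([(xs*w).sum(),(ys*w).sum()])/w.sum();d=np.c_[xs.ravel()-c[0],ys.ravel()-c[1]]
    e=np.linalg.eigh((d*w.ravel()[:,None]).T@d/w.sum());a=e[1][:,1];return c,a*np.sign(a[0]),np.sqrt(e[0]),st[k]
print(g[150:162:2,276:300:1].astype(int).tolist()[0:6])
print(g[188:204:2,256:276].astype(int).tolist())
out=[]
for bx,z in(((163,176,262,281,110),.113),((151,160,280,296,165),.055),((190,199,258,270,90),.055)):
    c,a,e,st=blob(*bx);P,Q=atz(v,c-a*3,z),atz(v,c+a*3,z);y=np.arctan2(*(Q-P)[[1,0]]);out.append((P+Q)/2);print(c.round(1),a.round(3),e.round(1),st,"world",out[-1].round(4),"yaw",round(y,3))
m1,m2=out[1][:2],out[2][:2]
for th in(1.40,np.pi/2):
    d=m1-m2;L=np.hypot(*d);h=L/2/np.tan(th/2);n=np.array([-d[1],d[0]])/L
    for s in(1,-1):
        c=(m1+m2)/2+s*h*n;q=m1-c;k=out[0][:2]-c;print(th,c.round(4),"r",np.hypot(*q).round(4),"dir m1",np.arctan2(q[1],q[0]).round(3),"strip",np.hypot(*k).round(4),np.arctan2(k[1],k[0]).round(3))
```

```text
[[67, 82, 92, 98, 105, 122, 133, 138, 138, 137, 138, 137, 138, 137, 135, 128, 124, 140, 166, 183, 187, 188, 190, 190], [57, 65, 80, 91, 99, 114, 129, 137, 137, 136, 136, 137, 136, 136, 135, 132, 124, 129, 154, 179, 188, 189, 189, 189], [55, 56, 69, 84, 94, 100, 111, 120, 129, 141, 152, 158, 162, 163, 170, 168, 149, 130, 147, 178, 189, 190, 190, 191], [49, 48, 58, 72, 84, 91, 106, 141, 177, 195, 199, 201, 200, 197, 189, 178, 154, 131, 140, 167, 186, 191, 189, 190], [48, 46, 51, 61, 79, 94, 108, 132, 152, 155, 152, 147, 143, 140, 137, 135, 131, 124, 129, 157, 183, 190, 190, 189], [48, 49, 50, 52, 65, 83, 97, 116, 131, 134, 135, 135, 135, 136, 136, 137, 133, 125, 125, 149, 178, 189, 188, 189]]
[[45, 45, 44, 45, 46, 47, 46, 46, 46, 47, 47, 49, 55, 61, 69, 72, 74, 75, 74, 75], [44, 46, 45, 45, 47, 46, 46, 51, 53, 56, 59, 64, 71, 74, 75, 75, 75, 75, 75, 76], [46, 48, 49, 51, 56, 61, 70, 83, 91, 88, 78, 74, 73, 74, 74, 75, 74, 75, 76, 74], [68, 68, 70, 70, 74, 72, 74, 82, 91, 96, 90, 80, 74, 74, 75, 76, 76, 75, 75, 76], [74, 75, 74, 73, 73, 74, 74, 77, 87, 95, 95, 87, 77, 76, 75, 74, 75, 72
[... 164 characters left out ...]
6, 181, 185, 189, 189], [100, 105, 102, 109, 121, 124, 132, 149, 164, 172, 178, 184, 188, 189, 190, 189, 188, 189, 189, 190]]
[274.6 168.8] [ 0.985 -0.173] [0.9 2.8] [ 7  4 12  5 47] world [ 0.5106 -0.4527  0.113 ] yaw 0.362
[287.6 155.8] [ 0.981 -0.196] [0.6 2. ] [ 4  3  8  4 22] world [ 0.5284 -0.4459  0.055 ] yaw 0.384
[265.1 195. ] [0.345 0.939] [0.5 1.5] [ 6  2  3  6 12] world [ 0.5117 -0.4978  0.055 ] yaw -1.04
1.4 [ 0.4893 -0.462 ] r 0.0423 dir m1 0.389 strip 0.0232 0.409
1.4 [ 0.5509 -0.4818] r 0.0423 dir m1 2.13 strip 0.0496 2.517
1.5707963267948966 [ 0.4942 -0.4635] r 0.0385 dir m1 0.474 strip 0.0197 0.58
1.5707963267948966 [ 0.546  -0.4802] r 0.0385 dir m1 2.045 strip 0.0448 2.482
```

Run:
```python
from lib import *
v=load("w20");p,r,y,s=pose()
for z in(-.03,-.02,-.01,0,.01,.02):
    print(z,proj(v,[p+r@np.array([x,.008,z]) for x in(.011,0)]).round(1).tolist())
```

```text
-0.03 [[272.9, 240.5], [272.5, 264.8]]
-0.02 [[271.6, 231.0], [271.3, 253.7]]
-0.01 [[270.5, 222.6], [270.2, 244.1]]
0 [[269.6, 215.3], [269.3, 235.6]]
0.01 [[268.7, 208.8], [268.5, 228.1]]
0.02 [[268.0, 203.1], [267.8, 221.4]]
```

Marks and pointer agree: the knob axis is at (0.489, −0.462), the bar yaw is 0.387, and the marks are 80° apart. Aligning and descending.

{"fn": "apply_moves", "kwargs": {"targets": [{"translation": [0,0,0],"twist": 1,"hand": 0.45},{"translation": [0,0,0],"twist": 1,"hand": 0.45},{"translation": [0,0,0],"twist": 1,"hand": 0.45},{"translation": [0,0,0],"twist": 1,"hand": 0.45},{"translation": [0,0,0],"twist": 1,"hand": 0.45},{"translation": [0,0,0],"twist": 1,"hand": 0.45},{"translation": [0,0,0],"twist": 1,"hand": 0.45}]}}

```text
time: 41.15
tool_pos: [0.4902, -0.4575, 0.2721]
tool_rot: [0.001, 0.865, 0.502, 0.0]
contact_force: [0.5, 0.4, 0.1]
gripper_width: 0.448
grasp_force: 0.0
```

{"fn": "apply_moves", "kwargs": {"targets": [{"translation": [0,0,0],"twist": 1,"hand": 0.45},{"translation": [0,0,0],"twist": 1,"hand": 0.45},{"translation": [0,0,0],"twist": 1,"hand": 0.45},{"translation": [0,0,0],"twist": 1,"hand": 0.45},{"translation": [0,0,0],"twist": 1,"hand": 0.45},{"translation": [0,0,0],"twist": 1,"hand": 0.45},{"translation": [0,0,0],"twist": 0.68,"hand": 0.45},{"translation": [-0.03,0.035,0.3],"twist": 0,"hand": 0.45}]}}

```text
time: 41.95
tool_pos: [0.4908, -0.4638, 0.2479]
tool_rot: [0.006, 0.981, 0.192, 0.003]
contact_force: [0.7, -0.7, 0.3]
gripper_width: 0.449
grasp_force: 0.0
```

{"fn": "apply_moves", "kwargs": {"targets": [{"translation": [0,0,0.4],"twist": 0,"hand": 0.45},{"translation": [0,0,0.3],"twist": 0,"hand": 0.45},{"translation": [0,0,0.3],"twist": 0,"hand": 0.45},{"translation": [0,0,0.2],"twist": 0,"hand": 0.45},{"translation": [0,0,0],"twist": 0,"hand": 0.45},{"translation": [0,0,0],"twist": 0,"hand": 0.45},{"translation": [0,0,0],"twist": 0,"hand": 0.45}]}}

```text
time: 42.65
tool_pos: [0.4895, -0.4628, 0.1233]
tool_rot: [0.002, 0.981, 0.192, 0.001]
contact_force: [0.2, -0.1, 1.0]
gripper_width: 0.45
grasp_force: 0.0
```

```bash
python3 -c "
from lib import *
go((.4893,-.462,.10));v=shot('wrist','w21')
g=cv2.GaussianBlur(cv2.cvtColor(v[2],cv2.COLOR_RGB2GRAY),(3,3),0)
u=proj(v,[[.4893,-.462,.113]])[0].astype(int);print(u)
for y in range(u[1]-90,u[1]+70,4):print('%3d '%y+''.join('0123456789ABCDEFGHIJ'[min(19,int(k)//8)] for k in g[y,u[0]-90:u[0]+90:2]))
"
```

```text
tcp [ 0.4895 -0.4628  0.1233] yaw 0.3869 F [ 0.2 -0.1  1. ] w 0.45 g 0.0 t 42.6
[ 0.4893 -0.462   0.1   ] shift/100mm [ 0.001 -0.009  0.233]
[251 229]
139 7DJJJJJJJJFIJJJJJIGGGHHIIHGGGGGGGGGGGGGGGGGGJJJHGGGGGGGGGGGGFGGGGGGGGGGGFFJJJJJIEJJJJJJJJJ
143 AJJJJJJJJJGGJJJJJHHIJJJJJIHGGGGGGGGGGGGGGGGGJJJGGGGGGGGGGGGFFFFFGGGGGGGGGGJJJJJGEJJJJJJJJJ
147 FJJJJJJJJJGHJJJJJJJJJJJJJJIGGGGGGGGGGGGGGGGEGJJGGGGGGGGGGGFFFFFFFGGGGGGGGGGGGGGFEJJJJJJJJJ
151 JJJJJJJJJJIIJJJJJJJJJJJJJJJIGGGGGGGFEDBABAAAAAAAAAABCDFFFFFFFFFFFFGGFGGGGGGGGGGFFJJJJJJJJJ
155 JJJJJJJJJJIIJJJJJJJJJJJJJJJJIGGFCABAABBBBBBAAAAABBAAAAA99BCB989988AA99ACFFDEECCCDJJJJJJJJJ
159 JJJJJJJJJJJHJJJJJJJJJJJJJJJJHECBBAAAA9898765554557887666666667888888888888899999CJJJJJJJJJ
163 JJJJJJJJJJJHJJJJJJJJJJJJJJIGCAABA97655555555555544444445556666678888888888889999DJJJJJJJJJ
167 JJJJJJJJJJJHJJJJJJJJJJJJJGCCCC97555555544444433333333444444455556788888888888889EJJJJJJJJJ
171 JJJJJJJJJJJFGGHIIHHIJJJIFDCC9655555555443433333333333333333334555678888888888889GJJJJJJJJJ
175 JJJJJJJJJJJFGGGGGGGGGGEBCB965555555543433333333333333333333333345556788888888889HJJJJJJJJJ
[... 2150 characters left out ...]
EEEEEEEEEEEE93333333589643444444444
271 2322233322222232344332222237999889999852333333333337DEEEEEEEEEEEEEEB5333333355433344444444
275 222222222222222222233322225899899999998533456543347CEEEEEEEEEEEEEEED8333333333333334444444
279 222222222222222222223222237999999998999898BJJJB89999ACDEEEEEEEEEEEEEB533333333333333343444
283 222222222222222222223222258988999998999888CJJJB8899999AAAABDDEEEEEEED832333333333333333333
287 222222222222222222223222379999999999889988DJJJB88999999A999999ABCFGIJI72333333333333333333
291 222222222222222222222222589999999999999888EJJJB8889999999999999999ABEG93233333333333333333
295 222222222222222222222222699999999899999988FJJIA88899999999999999999AAA83233333333333333333
```

{"fn": "apply_moves", "kwargs": {"targets": [{"translation": [0,-0.02,0.08],"twist": 0,"hand": 0.45},{"translation": [0,0,0.08],"twist": 0,"hand": 0.45},{"translation": [0,0,0],"twist": 0,"hand": 0.45},{"translation": [0,0,0],"twist": 0,"hand": 0.45}]}}

```text
time: 43.1
tool_pos: [0.4873, -0.4594, 0.1035]
tool_rot: [-0.001, 0.981, 0.192, -0.0]
contact_force: [0.3, -0.2, 0.3]
gripper_width: 0.451
grasp_force: 0.0
```

{"fn": "apply_moves", "kwargs": {"targets": [{"translation": [0,0,0.06],"twist": 0,"hand": 0.45},{"translation": [0,0,0],"twist": 0,"hand": 0.45},{"translation": [0,0,0],"twist": 0,"hand": 0.45}]}}

```text
time: 43.4
tool_pos: [0.4875, -0.4596, 0.098]
tool_rot: [-0.0, 0.981, 0.192, -0.0]
contact_force: [-0.5, 0.3, 1.0]
gripper_width: 0.448
grasp_force: 0.0
```

{"fn": "apply_moves", "kwargs": {"targets": [{"translation": [0,0,0.05],"twist": 0,"hand": 0.45},{"translation": [0,0,0],"twist": 0,"hand": 0.45},{"translation": [0,0,0],"twist": 0,"hand": 0.45}]}}

```text
time: 43.7
tool_pos: [0.4875, -0.4596, 0.093]
tool_rot: [-0.0, 0.981, 0.192, -0.0]
contact_force: [0.3, -0.1, 0.2]
gripper_width: 0.453
grasp_force: 0.0
```

{"fn": "apply_moves", "kwargs": {"targets": [{"translation": [0,0,0.04],"twist": 0,"hand": 0.45},{"translation": [0,0,0],"twist": 0,"hand": 0.45},{"translation": [0,0,0],"twist": 0,"hand": 0.45}]}}

```text
time: 44.0
tool_pos: [0.4875, -0.4596, 0.0891]
tool_rot: [-0.0, 0.981, 0.192, -0.0]
contact_force: [0.5, -0.0, 0.3]
gripper_width: 0.453
grasp_force: 0.0
```

{"fn": "apply_moves", "kwargs": {"targets": [{"translation": [0,0,0.03],"twist": 0,"hand": 0.45},{"translation": [0,0,0],"twist": 0,"hand": 0.45},{"translation": [0,0,0],"twist": 0,"hand": 0.45}]}}

```text
time: 44.3
tool_pos: [0.4875, -0.4596, 0.0861]
tool_rot: [-0.0, 0.981, 0.192, -0.0]
contact_force: [0.7, -1.1, -0.8]
gripper_width: 0.448
grasp_force: 0.0
```

{"fn": "apply_moves", "kwargs": {"targets": [{"translation": [0,0,0],"twist": 0,"hand": 0},{"translation": [0,0,0],"twist": 0,"hand": 0},{"translation": [0,0,0],"twist": 0,"hand": 0},{"translation": [0,0,0],"twist": 0,"hand": 0},{"translation": [0,0,0],"twist": 0,"hand": 0}]}}

```text
time: 44.8
tool_pos: [0.4878, -0.4602, 0.0867]
tool_rot: [0.001, 0.981, 0.192, 0.0]
contact_force: [0.7, -1.4, 0.6]
gripper_width: 0.173
grasp_force: 61.4
```

Gripped on the bar (0.173 ≈ 16 mm). Pressing down.

{"fn": "apply_moves", "kwargs": {"targets": [{"translation": [0,0,0.04],"twist": 0,"hand": 0},{"translation": [0,0,0.04],"twist": 0,"hand": 0},{"translation": [0,0,0.03],"twist": 0,"hand": 0},{"translation": [0,0,0],"twist": 0,"hand": 0},{"translation": [0,0,0],"twist": 0,"hand": 0},{"translation": [0,0,0],"twist": 0,"hand": 0}]}}

```text
time: 45.4
tool_pos: [0.4879, -0.4603, 0.0767]
tool_rot: [0.001, 0.981, 0.192, 0.0]
contact_force: [-1.3, -0.1, 6.9]
gripper_width: 0.171
grasp_force: 62.4
```

{"fn": "apply_moves", "kwargs": {"targets": [{"translation": [0,0,0.02],"twist": 0,"hand": 0},{"translation": [0,0,0],"twist": 0,"hand": 0},{"translation": [0,0,0],"twist": 0,"hand": 0}]}}

```text
time: 45.7
tool_pos: [0.488, -0.4604, 0.0765]
tool_rot: [0.001, 0.981, 0.192, 0.0]
contact_force: [-4.2, 1.4, 16.0]
gripper_width: 0.169
grasp_force: 63.4
```

{"fn": "apply_moves", "kwargs": {"targets": [{"translation": [0,0,0],"twist": 0.4,"hand": 0},{"translation": [0,0,0],"twist": 0.7,"hand": 0},{"translation": [0,0,0],"twist": 0.7,"hand": 0},{"translation": [0,0,0],"twist": 0.7,"hand": 0},{"translation": [0,0,0],"twist": 0.7,"hand": 0},{"translation": [0,0,0],"twist": 0.7,"hand": 0},{"translation": [0,0,0],"twist": 0.7,"hand": 0}]}}

```text
time: 46.4
tool_pos: [0.4881, -0.4602, 0.0765]
tool_rot: [0.0, 0.999, -0.038, 0.0]
contact_force: [-3.9, 2.7, 15.2]
gripper_width: 0.175
grasp_force: 63.4
```

```bash
python3 -c "
from lib import *
go();print(state()['ft_torque'])"
```

```text
tcp [ 0.4881 -0.4602  0.0765] yaw -0.0756 F [-3.9  2.7 15.2] w 0.175 g 63.4 t 46.4
[0.72788242 0.72972152 0.06043282]
```

Turning smoothly, 0.46 rad so far and still held down. Continuing to the stop.

{"fn": "apply_moves", "kwargs": {"targets": [{"translation": [0,0,0],"twist": 0.7,"hand": 0},{"translation": [0,0,0],"twist": 0.7,"hand": 0},{"translation": [0,0,0],"twist": 0.7,"hand": 0},{"translation": [0,0,0],"twist": 0.7,"hand": 0},{"translation": [0,0,0],"twist": 0.7,"hand": 0},{"translation": [0,0,0],"twist": 0.7,"hand": 0},{"translation": [0,0,0],"twist": 0.7,"hand": 0},{"translation": [0,0,0],"twist": 0.5,"hand": 0}]}}

```text
time: 47.2
tool_pos: [0.4883, -0.46, 0.0766]
tool_rot: [0.0, 0.953, -0.303, 0.0]
contact_force: [-3.1, 3.2, 14.5]
gripper_width: 0.171
grasp_force: 63.4
```

{"fn": "apply_moves", "kwargs": {"targets": [{"translation": [0,0,0],"twist": 0.6,"hand": 0},{"translation": [0,0,0],"twist": 0.6,"hand": 0},{"translation": [0,0,0],"twist": 0.6,"hand": 0},{"translation": [0,0,0],"twist": 0.6,"hand": 0},{"translation": [0,0,0],"twist": 0.4,"hand": 0},{"translation": [0,0,0],"twist": 0,"hand": 0},{"translation": [0,0,0],"twist": 0,"hand": 0}]}}

```text
time: 47.9
tool_pos: [0.4884, -0.4599, 0.0766]
tool_rot: [-0.0, 0.902, -0.432, 0.001]
contact_force: [-3.7, 3.5, 14.8]
gripper_width: 0.172
grasp_force: 63.4
```

```bash
python3 -c "
from lib import *
go();print(state()['ft_torque'])"
```

```text
tcp [ 0.4884 -0.4599  0.0766] yaw -0.8928 F [-3.7  3.5 14.8] w 0.172 g 63.4 t 47.9
[0.79173367 0.54412174 0.02094001]
```

{"fn": "apply_moves", "kwargs": {"targets": [{"translation": [0,0,0],"twist": 0.5,"hand": 0},{"translation": [0,0,0],"twist": 0.5,"hand": 0},{"translation": [0,0,0],"twist": 0.4,"hand": 0},{"translation": [0,0,0],"twist": 0,"hand": 0},{"translation": [0,0,0],"twist": 0,"hand": 0}]}}

```text
time: 48.4
tool_pos: [0.4884, -0.4599, 0.0765]
tool_rot: [-0.0, 0.87, -0.493, 0.001]
contact_force: [-2.4, 2.8, 14.5]
gripper_width: 0.169
grasp_force: 63.4
```

```bash
python3 -c "
from lib import *
go();print(state()['ft_torque'])"
```

```text
tcp [ 0.4884 -0.4599  0.0765] yaw -1.0319 F [-2.4  2.8 14.5] w 0.169 g 63.4 t 48.4
[0.86842149 0.54874889 0.28848001]
```

{"fn": "apply_moves", "kwargs": {"targets": [{"translation": [0,0,0],"twist": 0.3,"hand": 0},{"translation": [0,0,0],"twist": 0.2,"hand": 0},{"translation": [0,0,0],"twist": 0,"hand": 0},{"translation": [0,0,0],"twist": 0,"hand": 0}]}}

```text
time: 48.8
tool_pos: [0.4885, -0.46, 0.0766]
tool_rot: [0.0, 0.858, -0.514, 0.001]
contact_force: [-3.3, 3.2, 15.5]
gripper_width: 0.172
grasp_force: 64.5
```

```bash
python3 -c "
from lib import *
go();print(state()['ft_torque'])"
```

```text
tcp [ 0.4885 -0.46    0.0766] yaw -1.0791 F [-3.3  3.2 15.5] w 0.172 g 64.5 t 48.8
[0.72118178 0.483791   1.06513625]
```

The torque has risen to 1.07 N·m, so the knob is firmly at its stop. Letting it rise, then opening and withdrawing.

{"fn": "apply_moves", "kwargs": {"targets": [{"translation": [0,0,-0.05],"twist": 0,"hand": 0},{"translation": [0,0,-0.05],"twist": 0,"hand": 0},{"translation": [0,0,-0.03],"twist": 0,"hand": 0},{"translation": [0,0,0],"twist": 0,"hand": 0},{"translation": [0,0,0],"twist": 0,"hand": 0.5},{"translation": [0,0,0],"twist": 0,"hand": 0.5},{"translation": [0,0,0],"twist": 0,"hand": 0.5},{"translation": [0,0,0],"twist": 0,"hand": 0.5}]}}

```text
time: 49.6
tool_pos: [0.4871, -0.4594, 0.0855]
tool_rot: [-0.0, 0.857, -0.516, -0.001]
contact_force: [0.2, 0.2, -0.3]
gripper_width: 0.497
grasp_force: 0.0
```

{"fn": "apply_moves", "kwargs": {"targets": [{"translation": [0,0,-0.1],"twist": 0,"hand": 0.5},{"translation": [0,0,-0.3],"twist": 0,"hand": 0.5},{"translation": [0,0,-0.4],"twist": 0,"hand": 0.5},{"translation": [0,0,-0.4],"twist": 0,"hand": 0.5},{"translation": [0,0,-0.4],"twist": 0,"hand": 0.5},{"translation": [0,0,0],"twist": 0,"hand": 0.5},{"translation": [0,0,0],"twist": 0,"hand": 0.5},{"translation": [0,0,0],"twist": 0,"hand": 0.5}]}}

```text
time: 50.4
tool_pos: [0.4871, -0.4592, 0.245]
tool_rot: [-0.0, 0.857, -0.516, -0.001]
contact_force: [-0.3, -0.3, -1.1]
gripper_width: 0.501
grasp_force: 0.0
```

Run:
```python
from lib import *
go();v=shot("wrist","w22")
u=proj(v,[[.4893,-.462,.113]])[0].astype(int);print(u)
g=cv2.GaussianBlur(cv2.cvtColor(v[2],cv2.COLOR_RGB2GRAY),(3,3),0)
for y in range(u[1]-60,u[1]+60,3):print('%3d '%y+''.join('0123456789ABCDEFGHIJ'[min(19,int(k)//8)] for k in g[y,u[0]-60:u[0]+60:1]))
for cam in("top","scene"):
    shot(cam,cam+"_end")
    for q in("bottle_0","leaf","tape_ring","roll","tin"):print(cam,q,[(round(d["score"],2),np.round(d["point"],3).tolist()) for d in recognise(cam,q)])
```

```text
tcp [ 0.4871 -0.4592  0.245 ] yaw -1.0834 F [-0.3 -0.3 -1.1] w 0.501 g 0.0 t 50.4
[254 174]
114 JJJJJJJJJJJJJJJJJJJJHFFFEEEEDDDDCCCCBBBBAAAAAAAAAAAAAAAAAABBBBBBBBBBBCBBBBCCCCCCCCCCCCCCCCCCCCDEFFFFGFFFFFFFFFFFFFFFFFFF
117 JJJJJJJJJJJJJJJJJJJHHIJJJJJJIHHHHHHHHHGGGGGFFFFDCA99999999999999999999999999999AAAAAAABBBBBBBBBBCCDDDDEEFFFFFFFFFFFFFFFF
120 JJJJJJJJJJJJJJJJJJJHHJJJJJJJJJHHIIIIIIIIHHHHHGFCA9999999ABBA9999999999999999999888888888888888888899999ACDDEFFFFFFFFFFFF
123 JJJJJJJJJJJJJJJJJJIGHIJJJJJJJIHHHHHHHHHHHHHHHFCA99999999ABCBA9999999999999999999999999999998889888889999AAAAABCDFFFFFFFF
126 JJJJJJJJJJJJJJJJJJHGHHHHHHHHHHHHHHHHHHHHHHHHHFCA99999999ABBBA99999999998889998899888889999999999989999ABCEEDCBBCDFFFFFFF
129 JJJJJJJJJJJJJJJJJJHGGHHHHHHHHHHHHHHHHHHHHHHGEB99999999999ABA99988888888888888888888888888898888888899ABDEGGGECBCEFFFFFFF
132 JJJJJJJJJJJJJJJJJJHGHHHHHHHHHHHHGGGGHHHHHHHGEB998888877777777777777777788888888888888888888888888888999BCEEDCBBCEFFFFFFF
135 JJJJJJJJJJJJJJJJJIHGHHHHHHHGFDCBAAACEEDEEEDCCB97777777766666666666666666666777788888888888888888888888889AAAABCDFFFFFFFF
138 JJJJ
[... 4126 characters left out ...]
)]
top leaf [(0.76, [0.53, 0.072, 0.183])]
top tape_ring [(0.68, [0.665, 0.367, 0.026])]
top roll [(0.65, [0.596, 0.498, 0.056])]
top tin [(0.7, [0.636, -0.493, 0.033]), (0.21, [0.622, -0.017, 0.243])]
scene bottle_0 [(0.83, [0.577, 0.201, 0.225]), (0.82, [0.414, 0.474, 0.052]), (0.77, [0.597, 0.137, 0.232]), (0.72, [0.53, 0.19, 0.12]), (0.66, [0.606, 0.068, 0.243]), (0.52, [0.621, -0.002, 0.246])]
scene leaf [(0.81, [0.525, 0.074, 0.194]), (0.49, [0.408, 0.106, 0.106])]
scene tape_ring [(0.83, [0.652, 0.368, 0.02])]
scene roll [(0.85, [0.575, 0.507, 0.052])]
scene tin [(0.43, [0.578, 0.202, 0.223]), (0.35, [0.574, 0.506, 0.053]), (0.31, [0.608, 0.068, 0.241]), (0.18, [0.522, 0.073, 0.193])]
```

The pointer strip now lines up with the second mark at about −1.0 rad. The bottles, leaf and bystanders are all in place and the gripper is clear, so I'm handing the job in.

```bash
python3 -c "
from plant import *
print(job_done())"
```

```text
the job is handed in; nothing more can be done
None
```

I handed the job in at about 50 s on the robot's clock: all four bottles stand on the rail, the leaf hangs on both pintles with its free end in the fork, and the timer knob is turned to its stop and back up.

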